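# Clamp a spare limit switch in the cam fixture

## Robot

A 6-joint arm with a two-finger parallel gripper is mounted at the origin on the work surface. World frame = base frame: x ahead of the robot, y to its left, z up, the work surface at z = 0. Lengths are in mm, angles in rad, forces in N, time in s.
With the tool pointing down it reaches from about 250 to 800 mm from the base axis. Payload 3.9 kg.
Tool frame: the origin (TCP) lies between the finger pads; the fingertips stand 17 mm ahead of it and the grasp point (between the pads) lies 2 mm behind it; z points along the fingers, y is the direction in which the jaws open and shut (so a half turn about z gives the same grasp; the last joint's range is limited). The gripper opens to 85 mm and grips with 20 to 120 N. Pads are 22 mm wide; open, the fingers measure 114 mm over their backs; the gripper's body (76 mm by 85 mm) begins 54 mm behind the grasp point. The pads swing forward as they close: fully open they stand 13 mm farther back than shut.
Start: joints at [1.336, 0.26, -0.138, 1.173, 0, 1.571], TCP at [122.136, 510.586, 215.504] pointing down, gripper open.
Joint ranges: [-2.78, 2.78], [-0.83, 1.72], [-1.28, 1.37], [-1.9, 2.12], [-1.57, 1.48], [-3.14, 3.14]. Speed limits (rad/s): [2.57, 2.57, 3.14, 3.14, 3.14, 3.14].

## Interface

Orientations are given as a 3x3 rotation matrix whose columns are the frame's x, y, z axes.
In Python, from bench import get_obs, camera, get_calibration, finish_job gives the robot as it stands.
- The arm moves only by the tool carry_out, never from a script. Its argument "targets" is a list of rows, each a list of 7 numbers: the shift along the tool's x, y, z in m, then the turn, a rotation vector about the tool's x, y, z in degrees, then the opening, from 0 (shut) to 1 (fully open). A call has 1 to 12 rows; each row shifts and turns the commanded pose from where the row before left it, along the tool's axes as they then stand; what a row does not reach is not made up. A row lasts 1/10 s, in which the tool goes at most 50 mm and 8.59 degrees, less where a joint would pass 70% of its speed; a pose out of reach is approached as far as the arm can. A call with a gripper value outside its range is refused whole. The fingers move at their own pace and stop on an object; the grip force is fixed at half the most. Time passes only in rows, so rows that do not move let the fingers close. It gives the time, the measured TCP pose, the force and the opening at its end, in the units of the state.
- get_obs(): the state, without advancing time (a new reading comes with each control period).
- camera(name): name is "scene" or "top" or "wrist"; returns (picture, depth): 420x560x3 uint8, red, green, blue; 420x560 float32, mm along the optical axis (not along the pixel's ray), 0 where there is no reading.
- get_calibration(name): a dict with "camera_matrix" (3x3 intrinsics, pixels), "world_to_cam" (4x4, takes a point from world to camera coordinates). Camera axes: x right, y up, looking along -z (the intrinsics and any distortion apply to the point x, -y, -z); pixel columns grow to the right and rows downward; lengths in mm; the calibration is good to about 2 mm. A picture is of the moment at which its call begins: read the wrist's pose just before it. get_calibration takes no time and is no camera call; for the wrist camera it gives the pose at the moment of the call.
- finish_job(): hands the job in, once; it reports no verdict.
The state is a dict: "t": time; "joint_positions": joint angles; "dq": joint speeds; "joint_efforts": joint torques, N m; "eef_pos": TCP position; "ee_rot": TCP orientation; "wrist_force": force on the tool from outside, world axes, zero at the start; "moment": the same for the moment, N m; "finger_gap": finger opening in mm.
Only numpy, scipy, OpenCV 4.12 (cv2) and the standard library are available. Lean on these libraries where they do the work, as an engineer would, in place of code of your own. Each camera call takes 0.05 s, during which the arm holds its last target.

## Task

On the spares bench, gently set the small grey switch box down flat in the nest of the clamping fixture, its round stub through the gap of the end stop, and let go of it. Then turn the black T-knob clockwise, by feel, until the sprung follower drops into the hidden cam's notch, stop there without driving the cam on past the notch, and let go: the box must be left clamped against the end stop with the follower down in its notch. Leave the other things on the bench where they are.

Things in the scene. Friction and masses are not known exactly. Their poses are not given: they have to be found in the camera images.
- fixture: Clamping fixture fixed to the bench: steel base plate 250 (x) x 96 (y) x 12 mm; origin at the centre of its underside, x = clamping direction (from knob to end stop), z up. Grey cam housing x -87 to -3 mm, cover at 41 mm height. Nest at the +x end: floor at 12 mm height, two side rails with inner faces at y = +-25 mm, x 25 to 95 mm, tops 24 mm above the bench.
- nest (a point): Where the switch box's origin lies when clamped home: on the nest floor (12 mm above the bench), 63 mm from the fixture's origin along x, box against the end stop; axes as the fixture. Before clamping the nest is 5 to 7 mm longer than the box: set the box down about 2 mm short of this point (towards the knob).
- stop (a point): End stop at the nest's +x end: centre of its face on the nest floor, 103 mm along the fixture's x from its origin; axes as the fixture. Two posts, 20 wide, 12 thick, tops 52 mm above the bench, with a 32 mm gap between them for the box's stub.
- pad: Sprung rubber clamp pad at the nest's knob end, 40 mm wide, top 38 mm above the bench; origin at the back of the pad, its face 8 mm further along the fixture's x, 26 mm above the bench. Turning the knob drives it towards the stop by 14 mm per rad; it slides the box home, then gives way and presses it with some 4 to 7 N. At the start its face is 16 to 18 mm along x from the fixture's origin.
- switch: The loose limit-switch box: plain die-cast box 80 (x) x 46 (y) x 44 mm high, 0.25 to 0.5 kg, with one round stub (25 mm diameter, 18 mm long, axis 22 mm above the underside) on its +x end; origin at the centre of its underside, z up. It goes in with its x along the fixture's x. Grasp it across its 46 mm width.
- knob_grip (a point): Middle of the bar of the black T-knob, on the knob's vertical axis (45 mm from the fixture's origin towards -x, y = 0), 72 mm above the bench. The bar is 52 mm long along this point's x, 14 mm thick along y, and reaches from 49 to 87 mm above the bench; below it is a neck of 18 mm diameter.
- knob (a joint): Turn of the knob in rad, growing clockwise seen from above; starts at 0 to 0.12. The cam is hidden: its notch comes anywhere from 0.6 to 1.5, different every time. Turning takes 0.05 to 0.15 N m; at the notch the knob is drawn on clockwise by about 0.2 N m for some 0.1 rad, to the notch's middle, where it also settles when let go. Beyond the middle a steep wall resists (0.3 N m or more) and within 0.2 rad leads onto an overrun lobe.
- follower: The sprung follower's tail, on the far side of the knob from the nest: upright pin with a black 16 mm ball, origin at the ball's centre, 50 mm above the bench; axes as the fixture. It slides along the fixture's x: ball at x = -112 mm from the fixture's origin on the cam's rim, about -107 mm down in the notch, below -113.5 mm when the cam was driven past it. Only the cam should move it.
- carton: Bystander: green carton 110 x 80 x 55 mm high, origin under its centre.
- junction: Bystander: grey square junction box 90 x 90 x 57 mm with a round cap on top and two stubs, origin under its centre.
- bin: Bystander: open blue bin 120 x 160 x 70 mm high, origin under its centre.
- driver: Bystander: screwdriver lying flat, origin at the underside.
Not all that is in view belongs to the job. What is shaped like the switch but green, red or turquoise is not meant.

How it is judged:
By the outcome, as a careful person would: the job done as asked, in the order asked, and still so for the second after the job is handed in, with the robot touching nothing.
It also fails if it takes over 72 s, if anything falls off the work surface, if the arm or the gripper's body presses on something with over 40 N, if the wrist force passes 120 N, or if a joint passes its speed limit or range.

## Working session

There is one attempt and no reset: what is moved stays moved. The work goes in short steps, Python scripts to look and compute and a tool call to move; the robot and the scene stay as the last step left them, time stands still between calls to the robot, and variables do not carry over. Pictures are saved under pics/ and viewed, and the job is handed in when it is done.

Besides the shell and the picture viewer there is one more tool, called after "Call:" as name([rows], argument=value, ...), one row to a line, values as JSON. carry_out: Moves the arm, as the interface text tells. Its arguments: {"type":"object","properties":{"targets":{"type":"array"}},"required":["targets"]}

```bash
ls; mkdir -p pics; cat > h.py <<'E'
import numpy as np, cv2
from bench import get_obs, camera, get_calibration, finish_job
def snap(name,fn):
    cal=get_calibration(name); rgb,d=camera(name)
    cv2.imwrite(f'pics/{fn}.png',rgb[:,:,::-1]); np.savez(f'{fn}.npz',rgb=rgb,d=d,K=cal['camera_matrix'],T=cal['world_to_cam'])
    return rgb,d,cal
def cloud(fn):
    z=np.load(f'{fn}.npz'); K=z['K'];T=z['T'];d=z['d']
    v,u=np.mgrid[0:d.shape[0],0:d.shape[1]]
    x=(u-K[0,2])/K[0,0]*d; y=(v-K[1,2])/K[1,1]*d
    P=np.stack([x,-y,-d,np.ones_like(d)],-1)@np.linalg.inv(T).T
    P=P[...,:3]; P[d==0]=np.nan
    return z['rgb'],P
E
python3 - <<'E'
from h import *
s=get_obs(); print({k:np.round(v,3) for k,v in s.items()})
for n in ('scene','top','wrist'):
    r,d,c=snap(n,n+'0'); print(n,c)
E
```

```text
pics
{'t': np.float64(0.0), 'joint_positions': array([ 1.336,  0.261, -0.139,  1.173, -0.   ,  1.571]), 'dq': array([-0.   , -0.001, -0.001, -0.002, -0.001, -0.   ]), 'joint_efforts': array([ 1.0000e-03, -4.0568e+01,  2.5392e+01,  1.9000e-02, -0.0000e+00,
       -0.0000e+00]), 'eef_pos': array([121.98 , 509.92 , 214.676]), 'ee_rot': array([[-0.973,  0.233, -0.   ],
       [ 0.233,  0.973, -0.002],
       [-0.   , -0.002, -1.   ]]), 'wrist_force': array([ 0.537,  0.125, -0.394]), 'moment': array([-0.032, -0.023, -0.015]), 'finger_gap': np.float64(85.049)}
scene {'camera_matrix': array([[433.1354705 ,   0.        , 280.17641132],
       [  0.        , 433.1354705 , 209.59200677],
       [  0.        ,   0.        ,   1.        ]]), 'world_to_cam': array([[ 2.96386814e-01,  9.55048624e-01,  6.08137645e-03,
        -1.86191114e+02],
       [-5.33756955e-01,  1.60357479e-01,  8.30294521e-01,
         2.36446823e+02],
       [ 7.91996445e-01, -2.49334325e-01,  5.57291688e-01,
        -1.61738222e+03],
       [ 0.00000000e+00,  0.00000000e+00,  0.00000000e+00,
         1.00000000e+00]])}
to
[... 369 characters left out ...]
-6.45658307e-02, -1.28605204e-02,  9.97830577e-01,
        -1.29469274e+03],
       [ 0.00000000e+00,  0.00000000e+00,  0.00000000e+00,
         1.00000000e+00]])}
wrist {'camera_matrix': array([[303.25972827,   0.        , 283.17013706],
       [  0.        , 303.25972827, 210.720255  ],
       [  0.        ,   0.        ,   1.        ]]), 'world_to_cam': array([[ 2.33268890e-01,  9.72411461e-01, -1.25551468e-03,
        -5.23895627e+02],
       [-9.30752640e-01,  2.22901240e-01, -2.89852654e-01,
         3.90439237e+01],
       [-2.81576187e-01,  6.87821804e-02,  9.57070458e-01,
        -3.78774346e+02],
       [ 0.00000000e+00,  0.00000000e+00,  0.00000000e+00,
         1.00000000e+00]])}
```

View pics/scene0.png

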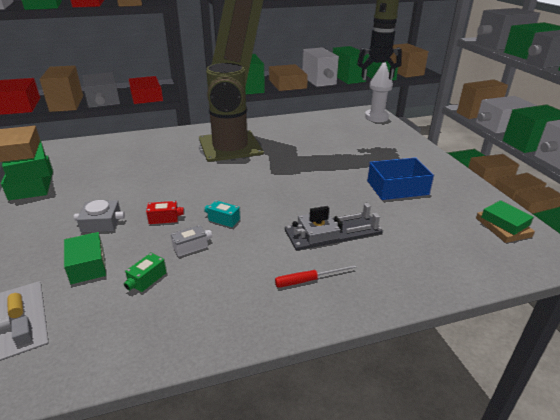

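View pics/top0.png

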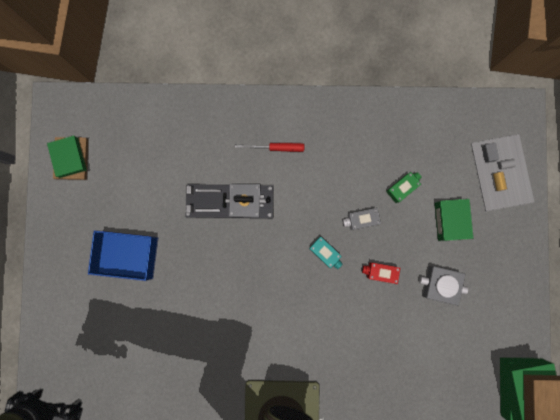

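View pics/wrist0.png

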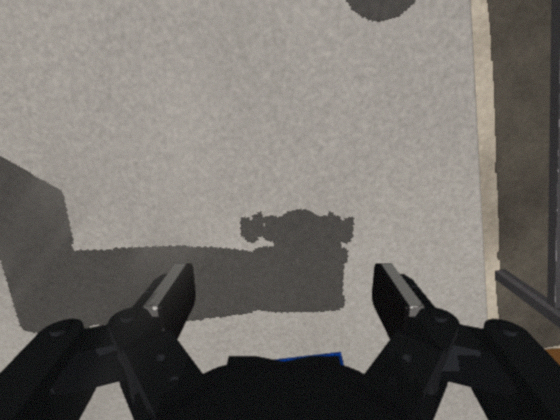

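The top view shows the fixture at about (230,201), with the nest on the left and the follower on the right. The grey switch is at (363,218), its stub pointing left at (347,222). Next I'll measure both.

```bash
python3 - <<'E'
from h import *
rgb,P=cloud('top0')
def crop(u0,u1,v0,v1,fn):
    c=rgb[v0:v1,u0:u1,::-1]; k=min(780//(u1-u0),580//(v1-v0)); cv2.imwrite(f'pics/{fn}.png',cv2.resize(c,None,fx=k,fy=k,interpolation=cv2.INTER_NEAREST))
crop(180,285,175,230,'fix0'); crop(330,390,195,240,'sw0')
z=P[...,2]
print('table z',np.nanmedian(z[250:300,230:300]))
# heights
def reg(u0,u1,v0,v1,zl,zh):
    m=np.zeros(z.shape,bool); m[v0:v1,u0:u1]=True; m&=(z>zl)&(z<zh); return m
m=reg(325,392,195,242,25,60)
pts=P[m]; print('switch top n',len(pts),np.median(pts[:,2]))
m2=reg(325,392,195,242,36,60); p=P[m2][:,:2].astype(np.float32); 
r=cv2.minAreaRect(p); print(r, p.mean(0))
m3=reg(180,285,175,230,6,18); p=P[m3][:,:2].astype(np.float32); r=cv2.minAreaRect(p); print('base',r,np.median(P[m3][:,2]))
m3=reg(180,285,175,230,36,46); p=P[m3][:,:2].astype(np.float32); r=cv2.minAreaRect(p); print('housing',r)
np.set_printoptions(linewidth=250)
print(np.round(z[178:226:2,183:280:3]))
E
```

```text
table z 0.2685893320295918
switch top n 542 43.750762237268646
((544.0388793945312, -181.7274627685547), (53.26384735107422, 165.83786010742188), 19.371366500854492) [ 557.33624 -219.83598]
base ((600.0830688476562, 152.15863037109375), (154.0296173095703, 296.59796142578125), 1.7861497402191162) 11.901991648547437
housing ((604.2688598632812, 169.37635803222656), (205.60391235351562, 92.11231231689453), 88.82145690917969)
[[-0. -2. -1. -0.  0. -2. -4. -2.  2. -1.  2.  2.  1. -1. -2.  1. -0. -1.  1.  4. -1. -4.  1.  5. -2. -7.  6. -3.  0.  1. -5.  1.  8.]
 [-7.  4.  1.  3. -2. -4.  4.  3. -3.  1. -2.  1. -2.  1. -3. -2.  3. -2. -0.  2.  2.  0. -5. -2.  4. -2.  2.  2. -3.  1.  2.  1. -1.]
 [-5.  5.  3. -1.  3. -2.  1.  0.  6.  2. -0. nan -5. -2. -1.  3. -4. -3. -5. -4. -3.  2. -3. -1. -1.  0.  4. -2. -2. -1.  1.  3. -2.]
 [ 2. -1. 13. 13. 10.  9. 16. 10. 10.  9. 16. 14. 12. 14. 13. 10. 43. 39. 40. 40. 40. 39. 36. 39. 45. 38. -1. -1.  4. -2. -1.  0.  2.]
 [ 4. -2. 59. 13. 11. 11. 13. 11.  8.  9. 15. 12. 12. 10. 13. 16. 42. 37. 39. 41. 39. 45. 37. 45. 39. 45.  5. 17. 15. 16.  9. -1.  2.
[... 1867 characters left out ...]
12.  8. 14.  6.  1.  2.]
 [-3.  8. 14.  6. 11. 11. 18. 13. 11. 11. 10. 15. 11. 16. 17. 13. 35. 38. 33. 33. 40. 42. 43. 39. 43. 42. 13. 14. 12. 15.  6. -0. -1.]
 [-2.  2.  1.  1. -1.  2.  0. -1.  3.  1. -1. -7. -2.  2. -1.  2.  2.  5. -4.  5.  6.  0.  2. -0. -3.  1. -0.  0. -2.  0. -1.  0. -4.]
 [-6.  2. -1. -6.  4. -4.  0. -2. -6. -1.  5.  0. -3. -2.  0.  2.  4. -4. -1.  1. -2. -1.  4.  1.  1.  1.  0.  3. -1. -3.  3.  3.  2.]
 [ 1. -1.  1.  6.  4.  3.  0. -0. -2. -6.  0.  1. -5. -3. -5. -0.  2.  1.  5.  0. -0. -2. -0.  2.  0.  6.  2. -2.  4. -1.  1. -1. -2.]
 [ 0.  4.  1.  1.  2. -4.  5. -2.  1. -3.  6.  4.  1.  5. -4. nan  2. -1.  1. -2.  0.  2. -5.  2.  1. -3.  1.  1.  1. -2. -1.  3.  2.]]
```

View pics/fix0.png

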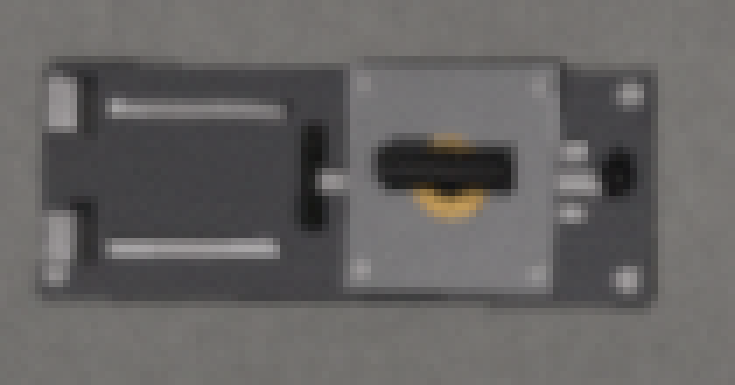

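View pics/sw0.png

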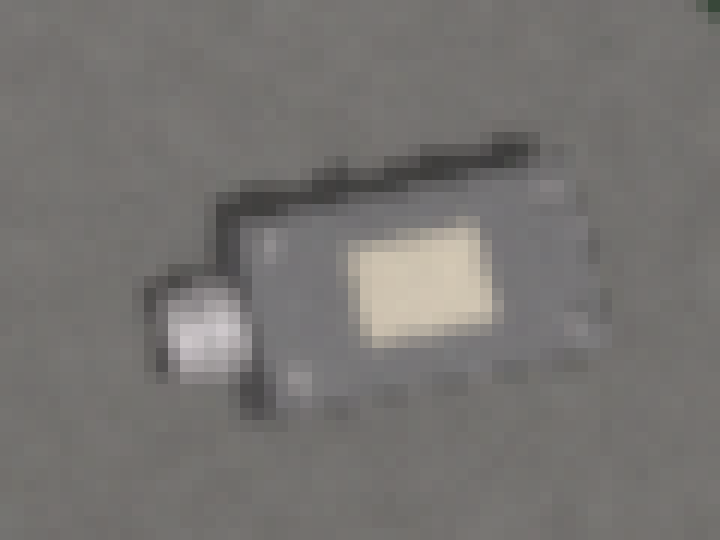

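```bash
cat >> h.py <<'E'
def rect(P,u0,u1,v0,v1,zl,zh,er=1):
    z=P[...,2]; m=np.zeros(z.shape,np.uint8); m[v0:v1,u0:u1]=((z>zl)&(z<zh))[v0:v1,u0:u1]
    m=cv2.morphologyEx(m,cv2.MORPH_CLOSE,np.ones((3,3),np.uint8))
    n,l,st,c=cv2.connectedComponentsWithStats(m,connectivity=4); k=1+np.argmax(st[1:,4]); m=(l==k)
    p=P[m&(z>zl)&(z<zh)]; r=cv2.minAreaRect(p[:,:2].astype(np.float32)); return r,p,m
E
python3 - <<'E'
from h import *
rgb,P=cloud('top0')
for a in [(330,390,195,240,36,52),(183,280,178,226,5,100),(225,265,178,226,32,50)]:
    r,p,m=rect(P,*a); c=p[:,:2].mean(0); w,V=np.linalg.eigh(np.cov(p[:,:2].T)); print(r,c,np.median(p[:,2]),V[:,1],np.sqrt(w*12))
E
```

```text
((557.5859375, -218.67782592773438), (45.68220138549805, 85.04988861083984), 12.286643028259277) [ 557.73605963 -220.50187393] 44.09468872768957 [-0.2119634  0.9772776] [45.75293605 81.27388832]
((602.7103271484375, 158.8464813232422), (120.79948425292969, 260.5809631347656), 0.9329680800437927) [602.03761325 156.72810184] 15.958480117194085 [0.00111663 0.99999938] [ 95.92395919 249.37687253]
((604.059814453125, 114.95155334472656), (92.51021575927734, 106.87095642089844), 0.40378275513648987) [602.17842034 112.75867872] 41.08021575725718 [-0.99906986  0.04312098] [92.99080605 96.51867188]
```

```bash
cat >> h.py <<'E'
def Rdown(a): # tool y at angle a (deg)
    a=np.radians(a); y=np.array([np.cos(a),np.sin(a),0]); z=np.array([0,0,-1.]); return np.stack([np.cross(y,z),y,z],1)
def go(pos,a):
    from scipy.spatial.transform import Rotation as Ro
    s=get_obs(); p=s['eef_pos'];R=s['ee_rot']; 
    print('t',round(float(s['t']),2),'pos',np.round(p,1),'yaw y',np.round(np.degrees(np.arctan2(R[1,1],R[0,1])),2),'gap',round(float(s['finger_gap']),1),'F',np.round(s['wrist_force'],1),'M',np.round(s['moment'],3),'q',np.round(s['joint_positions'],2))
    print('tool shift mm (turn last)',np.round(R.T@(np.array(pos)-p),1),' (turn first)',np.round(Rdown(a).T@(np.array(pos)-p),1),'rotvec deg',np.round(np.degrees(Ro.from_matrix(R.T@Rdown(a)).as_rotvec()),2))
E
python3 - <<'E'
from h import *
T=get_calibration('wrist')['world_to_cam']; c=-T[:3,:3].T@T[:3,3]; s=get_obs(); print('cam pos',c,'in tool',s['ee_rot'].T@(c-s['eef_pos'])); print('axes in tool',np.round(s['ee_rot'].T@T[:3,:3].T,3))
go([602,110,250],0)
E
```

```text
cam pos [ 51.90796763 526.84684579 373.27942372] in tool [  72.11187894   -0.22163591 -158.43426936]
axes in tool [[-0.001  0.957  0.29 ]
 [ 1.     0.001 -0.   ]
 [-0.001  0.29  -0.957]]
t 0.15 pos [122.  510.  214.8] yaw y 76.54 gap 85.3 F [ 0.9  0.1 -0.7] M [-0.018 -0.015  0.024] q [ 1.34  0.26 -0.14  1.17 -0.    1.57]
tool shift mm (turn last) [-559.9 -277.4  -34.7]  (turn first) [-400.   480.   -35.2] rotvec deg [-7.000e-02  6.000e-02  7.654e+01]
```

Call:
carry_out([
  [0,0,0.002,0,0,8.5,1],
  [0,0,0.002,0,0,8.5,1],
  [0,0,0.002,0,0,8.5,1],
  [0,0,0.002,0,0,8.5,1],
  [0,0,0.002,0,0,8.5,1],
  [0,0,0.002,0,0,8.5,1],
  [0,0,0.002,0,0,8.5,1],
  [0,0,0.002,0,0,8.5,1],
  [0,0,0.002,0,0,8.5,1],
  [-0.03,0.04,0,0,0,0,1],
  [-0.03,0.04,0,0,0,0,1],
  [-0.03,0.04,0,0,0,0,1],
])

```text
t: 1.35
eef_pos: [242.9, 419.6, 197.2]
ee_rot: [[-0.003, 1.0, -0.0], [1.0, 0.003, -0.0], [-0.0, -0.0, -1.0]]
wrist_force: [1.2, 0.2, 0.6]
finger_gap: 85.1
```

Call:
carry_out([
  [-0.03,0.04,0,0,0,0,1],
  [-0.03,0.04,0,0,0,0,1],
  [-0.03,0.04,0,0,0,0,1],
  [-0.03,0.04,0,0,0,0,1],
  [-0.03,0.04,0,0,0,0,1],
  [-0.03,0.04,0,0,0,0,1],
  [-0.025,0.04,0,0,0,0,1],
  [-0.025,0.04,0,0,0,0,1],
  [0,0.04,0,0,0,0,1],
  [0,0,0,0,0,0,1],
  [0,0,0,0,0,0,1],
])

```text
t: 2.45
eef_pos: [602.4, 190.5, 196.2]
ee_rot: [[0.0, 1.0, -0.002], [1.0, -0.0, -0.0], [-0.0, -0.002, -1.0]]
wrist_force: [0.2, 0.3, 0.1]
finger_gap: 85.3
```

```bash
python3 - <<'E'
from h import *
go([602,190,190],0)
snap('wrist','wfix')
E
```

```text
t 2.45 pos [602.4 190.5 196.2] yaw y -0.02 gap 85.3 F [0.2 0.3 0.1] M [0.011 0.038 0.032] q [0.31 0.46 0.11 1.23 0.   1.88]
tool shift mm (turn last) [-0.5 -0.4  6.2]  (turn first) [-0.5 -0.4  6.2] rotvec deg [-0.13  0.03 -0.02]
```

View pics/wfix.png

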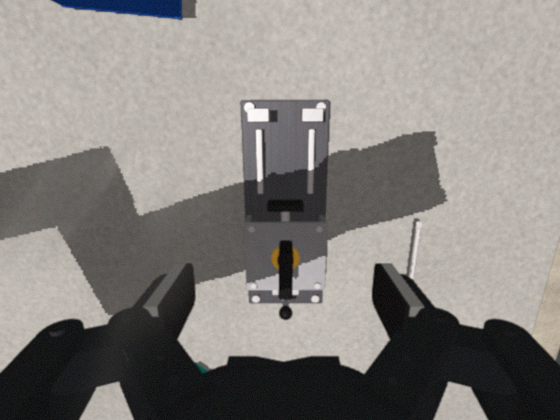

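The wrist view shows the fixture upright in the image: posts at (259,115) and (313,115), rails at u≈260 and 311, knob bar at (286,268) and the follower ball at (286,313). Next I'll fit its pose precisely.

```bash
python3 - <<'E'
from h import *
rgb,P=cloud('wfix'); z=P[...,2]
def pr(n,r,p):
    c=p[:,:2].mean(0); w,V=np.linalg.eigh(np.cov(p[:,:2].T)); v=V[:,1]*np.sign(V[1,1]); lo,hi=np.percentile(p[:,:2],[1,99],axis=0)
    print(n,'rect c',np.round(r[0],1),np.round(r[1],1),round(r[2],2),'mean',np.round(c,1),'z',round(float(np.median(p[:,2])),1),'ang',round(float(np.degrees(np.arctan2(v[1],v[0]))),2),'len',np.round(np.sqrt(w*12),1),'lo/hi',np.round(lo,1),np.round(hi,1))
for n,a in dict(all=(235,340,90,310,5,100),housing=(240,335,200,300,34,48),knob=(265,310,225,305,75,100),railL=(250,270,120,205,18,34),railR=(300,322,120,205,18,34),postL=(240,275,100,130,42,62),postR=(296,330,100,130,42,62),pad=(262,308,195,215,30,48),ball=(275,298,300,325,42,68)).items():
    try:
        r,p,m=rect(P,*a); pr(n,r,p)
    except Exception as e: print(n,e)
E
```

```text
all rect c [606.2 159. ] [ 96.3 248.5] 0.08 mean [606.1 176.5] z 13.2 ang 90.18 len [ 93.4 226.4] lo/hi [559.8  39.5] [652.3 282. ]
housing rect c [606.4 109.3] [92.2 94.4] 0.19 mean [606.2 118.2] z 40.9 ang 179.51 len [87.  97.7] lo/hi [561.2  72.8] [651.2 156. ]
knob rect c [606.5 114.4] [52.2 13.8] 89.9 mean [606.2 117.3] z 86.5 ang 89.7 len [13.8 54. ] lo/hi [599.6  89.9] [612.8 140.3]
railL rect c [578.1 219. ] [ 6.2 69.3] 0.14 mean [578.2 219.8] z 23.7 ang 90.24 len [ 6.2 70.3] lo/hi [575.  184.6] [581.1 253.6]
railR rect c [634.  218.8] [ 6.1 69.7] 0.05 mean [633.8 220.3] z 23.8 ang 90.09 len [ 6.3 69.6] lo/hi [630.9 184.4] [637.  253.6]
postL rect c [580.1 267.8] [11.9 19.7] 89.94 mean [580.  267.8] z 51.8 ang 0.49 len [12.6 19.8] lo/hi [570.4 261.9] [589.5 273.8]
postR rect c [631.9 268.2] [10.9 20.1] 89.95 mean [631.5 268.3] z 51.9 ang 0.74 len [11.7 20.2] lo/hi [621.8 262.8] [641.7 273.7]
pad rect c [605.9 168.6] [39.6 13.8] 0.09 mean [606.  171.6] z 37.5 ang 0.27 len [10.8 39.1] lo/hi [586.2 162.3] [625.4 175.4]
ball rect c [606.7  49.4] [13.2 14.2] 51.28 mean [606.4  50.7] z 55.0 ang 179.57 len [11.5 13.9] lo/hi [598.9  42.6] [614.   55.7]
```

Call:
carry_out([
  [0,0,0,0,0,-8.5,1],
  [0,0,0,0,0,-8.5,1],
  [0,0,0,0,0,-8.5,1],
  [0,0,0,0,0,-8.5,1],
  [0,0,0,0,0,-8.5,1],
  [0,0,0,0,0,-8.5,1],
  [0,0,0,0,0,-8.5,1],
  [0,0,0,0,0,-8.5,1],
  [0,0,0,0,0,-8.5,1],
  [0,0,0,0,0,-8.5,1],
  [0,0,0,0,0,-8.5,1],
])

```text
t: 3.6
eef_pos: [600.5, 191.7, 198.0]
ee_rot: [[-0.998, -0.07, -0.001], [-0.07, 0.998, -0.0], [0.001, -0.0, -1.0]]
wrist_force: [-0.4, 0.4, 0.5]
finger_gap: 85.3
```

Call:
carry_out([
  [0,0,0,0,0,-8.5,1],
  [0,0,0,0,0,-8.5,1],
  [0,0,0,0,0,-8.5,1],
  [0,0,0,0,0,-8.5,1],
  [0,0,0,0,0,-8.5,1],
  [0,0,0,0,0,-8.5,1],
  [0,0,0,0,0,-8.5,1],
  [0,0,0,0,0,-8.5,1],
  [0,0,0,0,0,-8.5,1],
  [0,0,0,0,0,-8.5,1],
  [0,0,0,0,0,-8.5,1],
])

```text
t: 4.7
eef_pos: [600.5, 191.7, 198.0]
ee_rot: [[0.131, -0.991, -0.001], [-0.991, -0.131, -0.0], [0.0, 0.001, -1.0]]
wrist_force: [0.3, 0.5, 0.0]
finger_gap: 85.5
```

```bash
python3 - <<'E'
from h import *
go([559.5,-200,170],192.2)
E
```

```text
t 4.7 pos [600.5 191.7 198. ] yaw y -172.5 gap 85.5 F [0.3 0.5 0. ] M [-0.04  -0.064 -0.037] q [ 0.31  0.45  0.11  1.23  0.   -1.39]
tool shift mm (turn last) [383.   91.7  28.1]  (turn first) [374.2 122.8  28. ] rotvec deg [ 0.03  0.   -4.7 ]
```

```bash
python3 - <<'E'
from h import *
s=get_obs(); print(s['dq'])
snap('wrist','wfix2'); go([559.5,-200,170],192.2)
E
```

```text
[-8.17337013e-04 -9.18911218e-04  1.12235475e-03 -6.23057386e-04
 -1.01096790e-03 -1.46901583e+00]
t 4.75 pos [600.5 191.7 198. ] yaw y -172.29 gap 85.5 F [ 0.3  0.2 -0.3] M [-0.076  0.001 -0.074] q [ 0.31  0.45  0.11  1.23  0.   -1.4 ]
tool shift mm (turn last) [382.6  93.2  28.1]  (turn first) [374.1 122.9  28. ] rotvec deg [ 0.03  0.   -4.49]
```

View pics/wfix2.png

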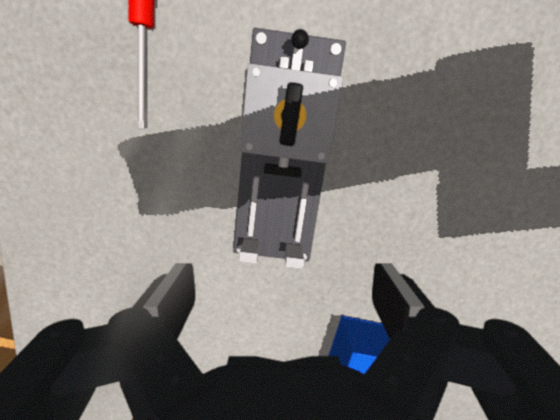

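```bash
python3 - <<'E'
from h import *
rgb,P=cloud('wfix2'); z=P[...,2]
def pr(n,r,p):
    c=p[:,:2].mean(0); w,V=np.linalg.eigh(np.cov(p[:,:2].T)); v=V[:,1]*np.sign(V[1,1])
    print(n,'rect c',np.round(r[0],1),np.round(r[1],1),round(r[2],2),'mean',np.round(c,1),'z',round(float(np.median(p[:,2])),1),'ang',round(float(np.degrees(np.arctan2(v[1],v[0]))),2),'len',np.round(np.sqrt(w*12),1))
for n,a in dict(knob=(268,312,70,155,75,100),railL=(240,264,170,242,18,34),railR=(292,315,170,242,18,34),postL=(232,262,235,270,44,62),postR=(282,312,235,270,44,62),pad=(255,308,155,182,30,48),ball=(285,312,25,52,42,68)).items():
    try:
        r,p,m=rect(P,*a); pr(n,r,p)
    except Exception as e: print(n,e)
E
```

```text
knob rect c [605.7 113.5] [51.6 13.9] 89.19 mean [605.7 112.8] z 86.6 ang 89.17 len [13.7 50.8]
railL rect c [633.3 218. ] [ 6.  69.5] 0.14 mean [633.2 217. ] z 23.9 ang 90.15 len [ 6.2 70.6]
railR rect c [577.4 218. ] [ 6.1 69.7] 0.13 mean [577.7 216.8] z 23.7 ang 90.07 len [ 6.3 70.8]
postL rect c [631.3 266.9] [20.  12.1] 0.25 mean [631.4 265.9] z 51.8 ang 179.38 len [13.2 20. ]
postR rect c [579.3 267. ] [12.7 20. ] 89.99 mean [579.5 265.8] z 51.6 ang 178.65 len [13.1 20.2]
pad rect c [603.7 162.5] [43.8 24.5] 0.84 mean [603.3 165. ] z 38.1 ang 18.81 len [24.1 41. ]
ball rect c [605.7  47.8] [14.5 14.8] 7.97 mean [605.9  48.4] z 55.7 ang 26.34 len [13.3 13.4]
```

```bash
python3 - <<'E'
from h import *
go([561.4,-219.5,150],192.2)
E
```

```text
t 4.75 pos [600.5 191.7 198. ] yaw y -172.29 gap 85.5 F [ 0.3  0.2 -0.3] M [-0.076  0.001 -0.074] q [ 0.31  0.45  0.11  1.23  0.   -1.4 ]
tool shift mm (turn last) [402.2  93.9  48.1]  (turn first) [393.6 125.1  48. ] rotvec deg [ 0.03  0.   -4.49]
```

Call:
carry_out([
  [0,0,0,0,0,-5.2,1],
  [0.0437,0.0139,0.0053,0,0,0,1],
  [0.0437,0.0139,0.0053,0,0,0,1],
  [0.0437,0.0139,0.0053,0,0,0,1],
  [0.0437,0.0139,0.0053,0,0,0,1],
  [0.0437,0.0139,0.0053,0,0,0,1],
  [0.0437,0.0139,0.0053,0,0,0,1],
  [0.0437,0.0139,0.0053,0,0,0,1],
  [0.0437,0.0139,0.0053,0,0,0,1],
  [0.0437,0.0139,0.0053,0,0,0,1],
  [0,0,0,0,0,0,1],
  [0,0,0,0,0,0,1],
])

```text
t: 5.95
eef_pos: [562.5, -219.7, 149.9]
ee_rot: [[0.209, -0.978, -0.001], [-0.978, -0.209, 0.001], [-0.001, 0.0, -1.0]]
wrist_force: [0.6, 0.1, 0.3]
finger_gap: 85.4
```

```bash
python3 - <<'E'
from h import *
snap('wrist','wsw'); go([561.4,-219.5,34],192.2)
rgb,P=cloud('wsw')
r,p,m=rect(P,180,390,100,320,38,52)
c=p[:,:2].mean(0); w,V=np.linalg.eigh(np.cov(p[:,:2].T)); print(r,c,np.median(p[:,2]),np.degrees(np.arctan2(*V[::-1,1])),np.sqrt(12*w))
E
```

```text
t 6.0 pos [ 562.9 -218.8  150.1] yaw y -167.81 gap 85.2 F [ 0.2  0.2 -0.2] M [ 0.001 -0.005 -0.023] q [-0.37  0.43 -0.06  1.08  0.   -2.15]
tool shift mm (turn last) [  0.5   1.6 116.1]  (turn first) [  0.3   1.6 116.1] rotvec deg [ 0.01  0.05 -0.01]
((559.9628295898438, -222.2069091796875), (46.078643798828125, 79.44987487792969), 12.39765453338623) [ 560.42805708 -224.15043727] 44.043800742824885 102.1601497293366 [45.68256147 79.5813601 ]
```

View pics/wsw.png

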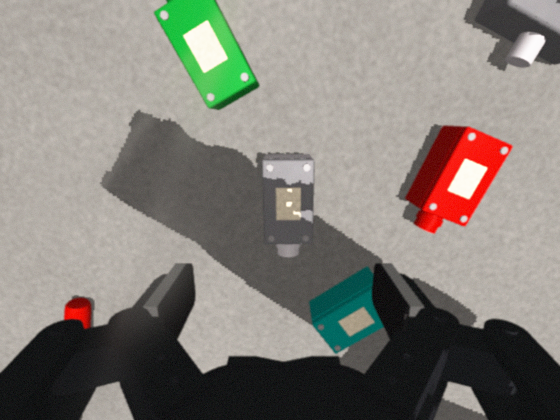

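The grey switch is centred at (289,203), stub at (288,250). The teal box is close to the right finger, so I'll check that clearance.

```bash
python3 - <<'E'
from h import *
for n,b in (('wsw',(300,390,255,360)),('top0',(300,350,225,275))):
    rgb,P=cloud(n); s=rgb.astype(int); m=np.zeros(s.shape[:2],bool); m[b[2]:b[3],b[0]:b[1]]=1
    m&=(s[...,1]-s[...,0]>30)&(P[...,2]>20)
    q=P[m]-np.array([560,-222.2,0]) - (np.array([-3.7,-1,0]) if n=='top0' else 0)
    R=Rdown(192.2); t=q@R; print(n,len(t),'tool x',np.percentile(t[:,0],[1,99]),'tool y',np.percentile(t[:,1],[1,99]))
go([560,-222.2,34],192.3)
E
```

```text
wsw 2637 tool x [-159.23299884  -86.29196175] tool y [26.4912458 93.4699995]
top0 436 tool x [-163.02103911  -90.45750466] tool y [ 27.96945505 116.3780686 ]
t 6.0 pos [ 562.9 -218.8  150.1] yaw y -167.81 gap 85.2 F [ 0.2  0.2 -0.2] M [ 0.001 -0.005 -0.023] q [-0.37  0.43 -0.06  1.08  0.   -2.15]
tool shift mm (turn last) [  2.8   3.5 116.1]  (turn first) [  2.7   3.5 116.1] rotvec deg [ 0.01  0.05 -0.11]
```

Call:
carry_out([
  [0.0028,0.0035,0.025,0,0,0,1],
  [0,0,0.04,0,0,0,1],
  [0,0,0.03,0,0,0,1],
  [0,0,0.021,0,0,0,1],
  [0,0,0,0,0,0,1],
  [0,0,0,0,0,0,0.4],
  [0,0,0,0,0,0,0.4],
  [0,0,0,0,0,0,0.3],
  [0,0,0,0,0,0,0.3],
  [0,0,0,0,0,0,0.3],
])

```text
t: 7.0
eef_pos: [561.2, -223.6, 34.6]
ee_rot: [[0.212, -0.977, 0.001], [-0.977, -0.212, -0.0], [0.001, -0.001, -1.0]]
wrist_force: [-0.7, 0.6, -0.7]
finger_gap: 25.6
```

```bash
python3 - <<'E'
from h import *
go([560,-222.2,34],192.3)
E
```

```text
t 7.0 pos [ 561.2 -223.6   34.6] yaw y -167.76 gap 25.6 F [-0.7  0.6 -0.7] M [0.022 0.01  0.011] q [-0.38  0.52 -0.24  0.82  0.   -2.16]
tool shift mm (turn last) [-1.7  0.9  0.6]  (turn first) [-1.7  0.9  0.6] rotvec deg [-0.07 -0.04 -0.06]
```

```bash
python3 - <<'E'
from h import *
snap('wrist','w3'); snap('scene','s3')
z=cv2.imread('pics/s3.png')[170:300,120:300]; cv2.imwrite('pics/s3c.png',cv2.resize(z,None,fx=4,fy=4,interpolation=2))
E
```

```text
(no output)
```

View pics/w3.png

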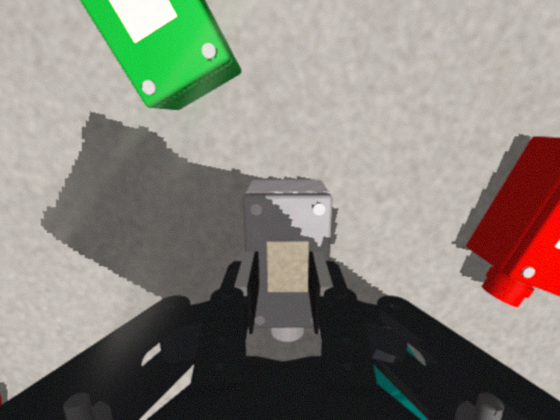

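View pics/s3c.png

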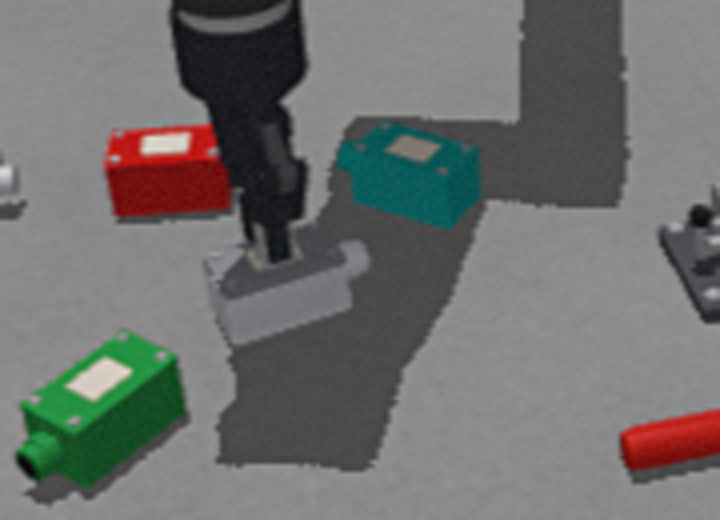

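```bash
python3 - <<'E'
from h import *
rgb,P=cloud('w3'); d=np.load('w3.npz')['d']
np.set_printoptions(linewidth=250,suppress=True)
print(np.round(P[190:345:8,236:344:6,2]))
rgb,P=cloud('s3'); 
print('scene table',np.nanmedian(P[260:290,200:260,2]))
print(np.round(P[205:262:3,165:215:3,2]))
E
```

```text
[[ -0.  -0.  32.  32.  32.  33.  32.  32.  32.  32.  33.  32.  33.  34.  33.  33.  -0.  -0.]
 [  0.  -0.  44.  43.  44.  44.  44.  45.  44.  43.  45.  44.  43.  45.  44.  44.  42.   0.]
 [  0.   0.  44.  46.  45.  44.  45.  44.  44.  44.  44.  44.  45.  45.  45.  44.   1.  -0.]
 [  1.  -1.  45.  45.  44.  43.  44.  45.  43.  44.  45.  44.  44.  44.  45.  44.  -1.   1.]
 [  0.  -0.  44.  45.  43.  44.  43.  43.  44.  45.  44.  44.  44.  45.  44.  45.  -0.  -1.]
 [ -0.  -0.  44.  44.  44.  44.  44.  43.  43.  44.  44.  44.  45.  45.  44.  44.   0.  -0.]
 [  0.  -0.  44.  44.  43.  45.  nan  44.  43.  45.  44.  45.  44.  44.  44.  45.  -0.   1.]
 [  0.   0.  44.  44.  44.  44.  45.  43.  44.  45.  44.  44.  44.  44.  44.  45.  -0.  -0.]
 [ -1.   1.  59.  58.  44.  44.  45.  44.  44.  44.  45.  45.  45.  58.  58.  44.   0.   0.]
 [ 59.  66.  66.  66.  45.  44.  44.  44.  44.  44.  44.  44.  44.  67.  66.  58.  58.   0.]
 [ 66.  75.  74.  74.  45.  44.  44.  44.  44.  45.  44.  44.  43.  75.  74.  75.  67.  67.]
 [ 75.  82.  83.  75.  44.  44.  44.  45.  45.  44.  45.  44.  52.  79.  82. 
[... 1764 characters left out ...]
1.  -1.   0.  47.  44.  44.  44.  43.  nan  44.  43.  39.  35.  31.  23.   1.  -0.]
 [ -0.  nan  -1.  37.  44.  46.  43.  41.  37.  36.  30.  29.  27.  23.  18.   1.   1.]
 [  1.  -0.   2.  24.  42.  40.  33.  30.  31.  24.  22.  21.  17.  15.  11.   3.   2.]
 [  3.   1.   0.  14.  32.  28.  28.  23.  19.  17.  13.  14.   9.   5.  -0.  -0.   1.]
 [  2.   0.   4.   1.  20.  20.  17.  13.  12.   5.   4.  nan  -2.   1.   1.   0.   2.]
 [  1.  -0.   2.   2.   8.  10.   7.   5.   2.  -0.   1.  -1.   1.   1.   2.   2.  -0.]
 [  2.   0.   2.   3.   1.   2.   1.   2.   2.   0.   2.   2.   1.   3.  -2.   1.   3.]
 [  2.   2.   2.   1.   2.   3.   1.   2.  -1.   2.   2.  -0.   2.   1.   1.   1.   2.]]
```

```bash
python3 - <<'E'
from h import *
s=get_obs(); R=s['ee_rot']; p=s['eef_pos']; print(p)
np.set_printoptions(linewidth=200,suppress=True)
rgb,P=cloud('w3'); t=(P-p)@R
m=(P[...,2]>47)&(P[...,2]<75); m[:240]=0; m[345:]=0; m[:,:230]=0; m[:,345:]=0
q=t[m]; print('w3 tips',len(q)); 
for lo in (-50,-40,-30,-25,-20,-15,-10):
    k=(q[:,2]>lo)&(q[:,2]<lo+5)
    if k.any(): print(lo,k.sum(),np.percentile(q[k],[5,50,95],axis=0))
rgb,P=cloud('s3'); t=(P-p)@R
m=(P[...,2]>48)&(abs(t[...,0])<40)&(abs(t[...,1])<60); q=t[m]
for lo in (-60,-50,-40,-30,-25,-20,-15,-10):
    k=(q[:,2]>lo)&(q[:,2]<lo+5)
    if k.any(): print('scene',lo,k.sum(),np.percentile(q[k],[5,50,95],axis=0).round(1).tolist())
rgb,P=cloud('wsw'); q0=np.array([562.9,-218.8,150.1]); t=(P-q0)@R; 
m=(t[...,2]>-60)&(t[...,2]<25)
q=t[m]; print('open tips max z', np.percentile(q[:,2],[50,99,99.9]))
E
```

```text
[ 560.87601588 -223.55711432   34.15841841]
w3 tips 1347
-40 370 [[ -5.23732834 -24.3752022  -39.68610337]
 [  8.41553569  11.07749833 -37.33579323]
 [ 12.40049455  23.1672318  -35.33559681]]
-30 316 [[ -2.57773943 -25.63782037 -29.81399851]
 [  8.55623665  11.06345852 -27.49765955]
 [ 12.45515748  22.63218163 -25.24360293]]
-25 211 [[ -6.19483395 -22.84245592 -24.78820226]
 [ 11.79476251  11.07090239 -23.07227563]
 [ 12.44492932  19.87187852 -20.30379658]]
-20 43 [[ -8.74959942 -14.57340318 -19.84610922]
 [ -4.09998547  11.04366382 -18.04307801]
 [ 10.60497981  11.21099557 -16.25113727]]
scene -60 2 [[11.2, 17.5, -56.8], [11.7, 19.4, -56.5], [12.1, 21.4, -56.2]]
scene -50 20 [[-6.0, -27.9, -49.4], [5.6, -23.0, -47.5], [11.3, 14.8, -45.5]]
scene -40 19 [[-9.5, -27.1, -39.2], [6.3, -19.6, -37.0], [10.7, 16.1, -35.1]]
scene -30 21 [[-9.0, -26.4, -29.9], [7.7, -17.0, -28.4], [11.2, 19.9, -25.8]]
scene -25 12 [[-9.2, -23.1, -24.6], [6.4, -16.7, -22.5], [11.8, 13.6, -20.4]]
scene -20 7 [[-7.6, -19.2, -19.7], [2.1, -17.7, -19.1], [8.3, 5.6, -16.8]]
scene -15 4 [[-34.3, -20.4, -14.5], [-28.7, -18.1, -14.1], [1.0, 7.9, -13.9]]
open tips max z [-47.8915029  -29.63999218 -28.68175671]
```

The fingers closed above the box. Both cameras put the fingertips about 18 mm behind the reported TCP, where the spec says 17 mm ahead. I'll trust the cameras, open the gripper, go lower and measure the tips again.

Call:
carry_out([
  [0,0,0,0,0,0,1],
  [0,0,0,0,0,0,1],
  [0,0,0,0,0,0,1],
  [0,0,0,0,0,0,1],
  [-0.001,0.001,0.01,0,0,0,1],
  [0,0,0.01,0,0,0,1],
  [0,0,0,0,0,0,1],
])

```text
t: 7.8
eef_pos: [557.7, -221.9, 11.6]
ee_rot: [[0.212, -0.977, -0.004], [-0.977, -0.212, 0.002], [-0.002, 0.003, -1.0]]
wrist_force: [-0.3, -0.0, -1.1]
finger_gap: 85.8
```

```bash
python3 - <<'E'
from h import *
snap('wrist','w4'); snap('scene','s4');go([560,-222.2,-2],192.3)
z=cv2.imread('pics/s4.png')[170:300,120:300]; cv2.imwrite('pics/s4c.png',cv2.resize(z,None,fx=4,fy=4,interpolation=2))
E
```

```text
t 7.9 pos [ 558.8 -222.3   12.9] yaw y -167.75 gap 85.0 F [-0.4  0.8  0.7] M [ 0.007 -0.015 -0.034] q [-0.38  0.54 -0.26  0.77 -0.   -2.16]
tool shift mm (turn last) [ 0.1 -1.2 14.9]  (turn first) [ 0.1 -1.2 14.9] rotvec deg [ 0.09  0.06 -0.05]
```

View pics/s4c.png

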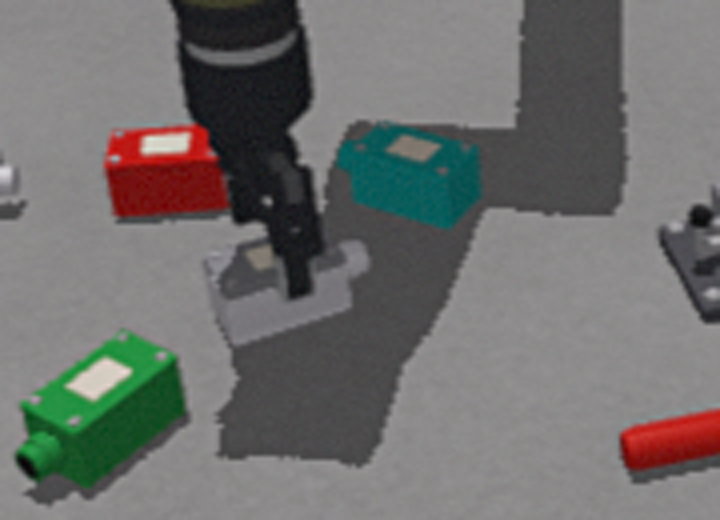

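View pics/w4.png

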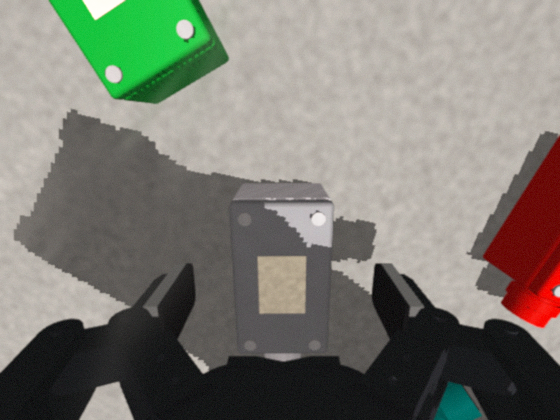

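```bash
python3 - <<'E'
from h import *
s=get_obs(); R=s['ee_rot']; p=s['eef_pos']; print(p)
np.set_printoptions(linewidth=200,suppress=True)
for n in ('s4','w4'):
    rgb,P=cloud(n); t=(P-p)@R
    dark=rgb.astype(int).sum(2)<150
    m=dark&(P[...,2]>8)&(abs(t[...,0])<25)&(abs(t[...,1])<75)&(abs(t[...,1])>36); q=t[m]
    for lo in range(-65,10,5):
        k=(q[:,2]>lo)&(q[:,2]<lo+5)
        if k.any(): print(n,lo,k.sum(),np.percentile(q[k],[5,50,95],axis=0).round(1).tolist())
rgb,P=cloud('w4'); r,pp,m=rect(P,210,350,180,360,38,52); print(r, pp.mean(0))
E
```

```text
[ 558.83873566 -222.34481995   12.91596446]
s4 -65 13 [[-2.7, -55.9, -64.2], [3.1, -52.8, -62.5], [10.2, 45.0, -60.2]]
s4 -60 15 [[-3.5, -55.6, -59.3], [5.1, -52.1, -57.3], [9.5, 45.4, -55.5]]
s4 -55 18 [[-1.4, -57.4, -54.0], [3.4, -5.4, -52.3], [10.0, 44.5, -50.2]]
s4 -50 16 [[-3.7, -56.1, -49.1], [5.0, -5.2, -46.9], [11.1, 45.2, -45.3]]
s4 -45 14 [[-4.4, -55.6, -44.2], [1.2, -52.3, -42.6], [8.9, 45.5, -40.6]]
s4 -40 15 [[-0.6, -54.1, -39.7], [3.5, 42.5, -38.3], [9.3, 45.8, -36.4]]
s4 -35 5 [[-1.6, 43.1, -33.4], [3.7, 44.5, -32.2], [7.8, 46.6, -31.4]]
w4 -65 465 [[0.3, -44.3, -64.9], [6.5, -42.8, -62.9], [11.4, 43.1, -60.2]]
w4 -60 627 [[-6.5, -54.6, -59.7], [5.8, 41.8, -57.3], [11.3, 53.2, -55.3]]
w4 -55 620 [[-8.9, -54.4, -54.8], [3.9, -0.4, -52.6], [11.2, 53.4, -50.3]]
w4 -50 546 [[-8.8, -54.2, -49.7], [4.2, 41.8, -47.6], [11.3, 53.3, -45.3]]
w4 -45 495 [[-8.8, -55.0, -44.8], [4.2, 41.4, -42.6], [11.2, 53.1, -40.3]]
w4 -40 425 [[-8.7, -53.3, -39.8], [3.5, 41.9, -37.6], [11.2, 52.7, -35.2]]
w4 -35 312 [[-9.2, -43.4, -34.9], [1.1, -42.8, -32.6], [11.1, 42.6, -30.3]]
w4 -30 61 [[-8.1, -43.4, -30.0], [-0.7, 42.2, -29.3], [8.6, 42.6, -28.2]]
((560.0554809570312, -222.09068298339844), (46.34300231933594, 80.21529388427734), 12.410150527954102) [ 560.92247403 -226.31361587   44.00700436]
```

Call:
carry_out([
  [0,0,0.007,0,0,0,1],
  [0,0,0.007,0,0,0,1],
  [0,0,0,0,0,0,0.6],
  [0,0,0,0,0,0,0.6],
  [0,0,0,0,0,0,0.4],
  [0,0,0,0,0,0,0.3],
  [0,0,0,0,0,0,0.3],
  [0,0,0,0,0,0,0.3],
])

```text
t: 8.7
eef_pos: [559.9, -222.8, 0.2]
ee_rot: [[0.212, -0.977, 0.001], [-0.977, -0.212, -0.0], [0.001, -0.001, -1.0]]
wrist_force: [0.2, 0.4, 1.4]
finger_gap: 45.2
```

```bash
python3 - <<'E'
from h import *
go([560,-222.2,-2],192.3)
E
```

```text
t 8.7 pos [ 5.599e+02 -2.228e+02  2.000e-01] yaw y -167.75 gap 45.2 F [0.2 0.4 1.4] M [-0.042  0.057  0.029] q [-0.38  0.55 -0.28  0.74 -0.   -2.16]
tool shift mm (turn last) [-0.6 -0.2  2.2]  (turn first) [-0.6 -0.2  2.2] rotvec deg [-0.04 -0.03 -0.05]
```

Call:
carry_out([
  [0,0,-0.01,0,0,0,0.3],
  [0,0,-0.03,0,0,0,0.3],
  [0,0,-0.045,0,0,0,0.3],
  [0,0,-0.045,0,0,4.1,0.3],
  [0,0,0,0,0,8.0,0.3],
  [0,0,0,0,0,0,0.3],
])

```text
t: 9.3
eef_pos: [560.2, -222.9, 131.7]
ee_rot: [[0.003, -1.0, 0.003], [-1.0, -0.003, -0.001], [0.001, -0.003, -1.0]]
wrist_force: [0.5, 0.6, -3.9]
finger_gap: 45.2
```

```bash
python3 - <<'E'
from h import *
go([605.7,190,130],180.1)
E
```

```text
t 9.3 pos [ 560.2 -222.9  131.7] yaw y -179.84 gap 45.2 F [ 0.5  0.6 -3.9] M [0.019 0.065 0.014] q [-0.38  0.43 -0.1   1.03  0.   -1.95]
tool shift mm (turn last) [-412.8  -46.6    1.4]  (turn first) [-412.8  -46.2    1.7] rotvec deg [-0.15 -0.06  0.06]
```

Call:
carry_out([
  [-0.03,-0.0042,0,0,0,0,0.3],
  [-0.045,-0.0042,0,0,0,0,0.3],
  [-0.045,-0.0042,0,0,0,0,0.3],
  [-0.045,-0.0042,0,0,0,0,0.3],
  [-0.045,-0.0042,0,0,0,0,0.3],
  [-0.045,-0.0042,0,0,0,0,0.3],
  [-0.045,-0.0042,0,0,0,0,0.3],
  [-0.045,-0.0042,0,0,0,0,0.3],
  [-0.045,-0.0042,0,0,0,0,0.3],
  [-0.04,-0.0042,0,0,0,0,0.3],
  [-0.012,-0.004,0,0,0,0,0.3],
])

```text
t: 10.4
eef_pos: [602.7, 223.5, 127.7]
ee_rot: [[0.01, -1.0, -0.004], [-1.0, -0.01, 0.001], [-0.001, 0.004, -1.0]]
wrist_force: [0.2, -0.8, -3.6]
finger_gap: 45.2
```

Call:
carry_out([
  [0,0,0.01,0,0,0,0.3],
  [0,0,0.01,0,0,0,0.3],
  [0,0,0,0,0,0,0.3],
  [0,0,0,0,0,0,0.3],
])

```text
t: 10.8
eef_pos: [603.3, 217.5, 108.7]
ee_rot: [[0.001, -1.0, -0.003], [-1.0, -0.001, -0.001], [0.001, 0.003, -1.0]]
wrist_force: [-0.5, -0.8, -4.8]
finger_gap: 44.9
```

```bash
python3 - <<'E'
from h import *
go([605.7,218.9,110],180.1); print(get_obs()['dq'].round(3))
snap('wrist','w5'); go([605.7,218.9,110],180.1)
E
```

```text
t 10.8 pos [603.3 217.5 108.7] yaw y -179.95 gap 44.9 F [-0.5 -0.8 -4.8] M [-0.033 -0.008 -0.012] q [ 0.35  0.52 -0.02  1.04 -0.   -1.23]
tool shift mm (turn last) [-1.4 -2.4 -1.3]  (turn first) [-1.4 -2.4 -1.3] rotvec deg [ 0.16 -0.07 -0.05]
[ 0.003 -0.012  0.028 -0.     0.002  0.004]
t 10.85 pos [604.  217.9 109.4] yaw y -179.95 gap 45.1 F [ 0.7 -0.1 -4. ] M [ 0.022 -0.05   0.019] q [ 0.35  0.52 -0.02  1.04 -0.   -1.23]
tool shift mm (turn last) [-1.  -1.7 -0.6]  (turn first) [-1.  -1.7 -0.6] rotvec deg [ 0.07 -0.04 -0.05]
```

View pics/w5.png

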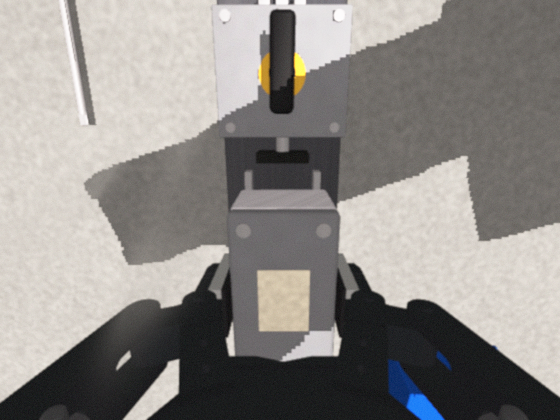

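```bash
python3 - <<'E'
from h import *
rgb,P=cloud('w5')
for n,a in dict(box=(225,345,190,365,145,165),boxend=(225,345,180,212,90,165),knob=(262,305,5,120,75,100),railL=(240,256,160,200,18,34),railR=(308,324,160,200,18,34),pad=(250,318,145,170,30,45),housing=(212,352,0,140,36,47)).items():
    try:
        r,p,m=rect(P,*a); lo,hi=np.percentile(p,[1,99],axis=0); w,V=np.linalg.eigh(np.cov(p[:,:2].T)); v=V[:,1]*np.sign(V[1,1])
        print(n,len(p),'rect c',np.round(r[0],1),np.round(r[1],1),round(r[2],2),'mean',np.round(p.mean(0),1),'lo',lo.round(1),'hi',hi.round(1),'ang',round(float(np.degrees(np.arctan2(v[1],v[0]))),2))
    except Exception as e: print(n,e)
E
```

```text
box 16682 rect c [604.5 214.5] [52.7 72.6] 0.1 mean [604.9 210.2 152.9] lo [581.7 178.6 148.4] hi [627.8 247.6 164. ] ang 90.26
boxend 2131 rect c [605.1 178.9] [44.9  1.7] 0.16 mean [605.  178.7 133.6] lo [583.3 178.2 112.1] hi [626.8 179.4 150.7] ang 0.15
knob 2585 rect c [605.5 113.5] [51.6 13.6] 89.29 mean [605.6 112.8  86.6] lo [598.8  88.8  83.7] hi [612.4 138.8  88.5] ang 89.18
railL 152 rect c [633.3 190.8] [14.8  5.9] 89.78 mean [633.1 190.6  23.6] lo [630.4 183.5  19.2] hi [636.2 198.1  25.6] ang 88.75
railR 149 rect c [577.6 190.7] [ 5.8 15. ] 1.15 mean [577.8 190.4  23.5] lo [574.7 183.3  19.5] hi [580.5 198.2  25.3] ang 90.25
pad 639 rect c [605.5 168.1] [12.3 40. ] 89.97 mean [605.6 169.8  37.2] lo [586.3 162.8  30.1] hi [625.2 174.2  39.6] ang 0.09
housing 15127 rect c [605.8 112.1] [92.5 85.7] 0.02 mean [605.7 112.1  41.1] lo [560.7  72.3  39.3] hi [650.7 154.2  43.7] ang 179.08
```

Call:
carry_out([
  [-0.0004,-0.0004,0.025,0,0,0,0.3],
  [0,0,0.03,0,0,0,0.3],
  [0,0,0.02,0,0,0,0.3],
  [0,0,0.007,0,0,0,0.3],
  [0,0,0.003,0,0,0,0.3],
  [0,0,0,0,0,0,0.3],
  [0,0,0,0,0,0,0.3],
])

```text
t: 11.55
eef_pos: [606.1, 220.2, 26.3]
ee_rot: [[0.002, -1.0, 0.003], [-1.0, -0.002, 0.001], [-0.001, -0.003, -1.0]]
wrist_force: [0.3, -0.3, -3.7]
finger_gap: 44.9
```

```bash
python3 - <<'E'
from h import *
go([605.7,218.9,12],180.1)
snap('wrist','w6'); snap('scene','s6'); go([605.7,218.9,12],180.1)
rgb,P=cloud('w6')
for n,a in dict(box=(205,365,190,365,55,80),boxend=(215,355,180,232,28,80),).items():
        r,p,m=rect(P,*a); lo,hi=np.percentile(p,[1,99],axis=0); print(n,len(p),np.round(r[0],1),np.round(r[1],1),round(r[2],2),'mean',np.round(p.mean(0),1),'lo',lo.round(1),'hi',hi.round(1))
z=cv2.imread('pics/s6.png')[170:260,270:400]; cv2.imwrite('pics/s6c.png',cv2.resize(z,None,fx=6,fy=6,interpolation=2))
E
```

```text
t 11.55 pos [606.1 220.2  26.3] yaw y -179.86 gap 44.9 F [ 0.3 -0.3 -3.7] M [-0.051  0.008  0.021] q [ 0.35  0.58 -0.13  0.85 -0.   -1.22]
tool shift mm (turn last) [ 1.3  0.5 14.3]  (turn first) [ 1.3  0.4 14.3] rotvec deg [-0.15  0.05  0.04]
t 11.65 pos [605.9 220.3  26.2] yaw y -179.85 gap 45.0 F [ 0.6 -0.1 -3.3] M [-0.041 -0.032 -0.012] q [ 0.35  0.58 -0.13  0.85  0.   -1.22]
tool shift mm (turn last) [ 1.4  0.3 14.2]  (turn first) [ 1.4  0.2 14.2] rotvec deg [-0.14  0.05  0.05]
box 17906 [607.6 217.2] [72.1 73.1] 0.08 mean [607.5 211.4  69.7] lo [575.8 181.2  56.8] hi [638.7 250.2  78.1]
boxend 4383 [607.7 185. ] [46.3  8.8] 0.19 mean [607.6 183.2  60.9] lo [585.6 181.   30.1] hi [629.7 189.   71.8]
```

View pics/w6.png

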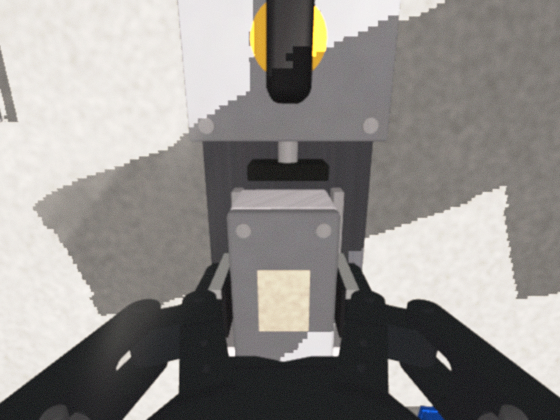

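View pics/s6c.png

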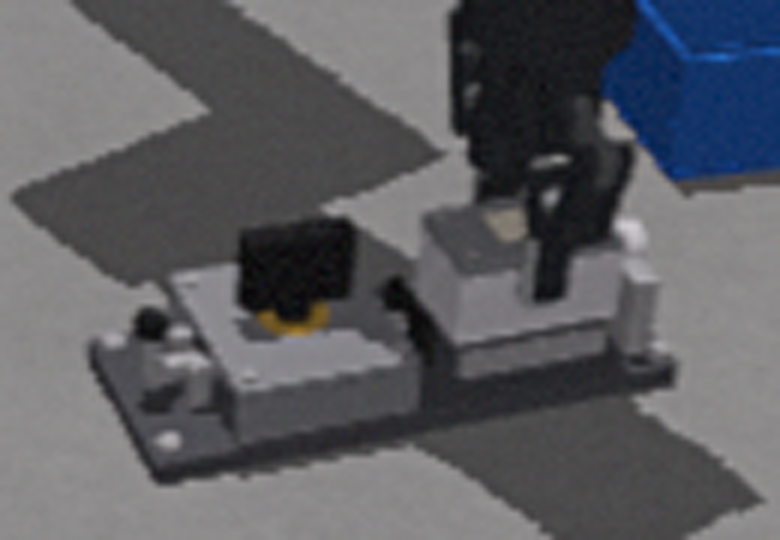

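```bash
python3 - <<'E'
from h import *
rgb,P=cloud('w6')
for n,a in dict(boxtop=(225,345,205,265,66,76),railL=(230,244,186,215,18,30),railR=(331,345,186,240,18,30),pad=(240,335,150,190,32,42),housing=(175,405,60,140,36,47),base=(200,380,141,180,5,18)).items():
    try:
        r,p,m=rect(P,*a); lo,hi=np.percentile(p,[1,99],axis=0); print(n,len(p),np.round(r[0],1),np.round(r[1],1),round(r[2],2),'mean',np.round(p.mean(0),1),'lo',lo.round(1),'hi',hi.round(1))
    except Exception as e: print(n,e)
E
```

```text
boxtop 6073 [607.7 192.5] [46.3 23.6] 0.48 mean [607.6 191.7  70. ] lo [585.4 181.2  66.9] hi [629.8 203.8  71.9]
railL 93 [634.5 185.3] [12.   4.2] 55.94 mean [634.3 185.6  23.1] lo [631.  183.2  18.1] hi [636.4 190.9  25.6]
railR 301 [577.5 197.2] [ 6.1 28.1] 0.53 mean [577.1 191.3  23.4] lo [574.5 183.3  18.3] hi [580.6 210.9  25.3]
pad 1449 [605.7 170.7] [39.8  8.3] 0.09 mean [605.6 170.4  37.7] lo [586.3 166.7  33. ] hi [625.  174.7  39.4]
housing 14516 [605.6 138. ] [92.6 33.6] 0.05 mean [605.7 138.6  41.1] lo [560.8 121.7  39.4] hi [650.5 154.7  43.4]
base 2261 [632.2 168.4] [42.8 21.8] 0.16 mean [635.4 166.7  12. ] lo [611.4 157.6  10.4] hi [652.8 179.1  13.6]
```

Call:
carry_out([
  [0.0016,0.002,0,0,0,0,0.3],
  [0,0,0,0,0,0,0.3],
  [0,0,0,0,0,0,0.3],
])

```text
t: 11.95
eef_pos: [602.8, 218.3, 25.0]
ee_rot: [[0.003, -1.0, 0.0], [-1.0, -0.003, 0.0], [-0.0, -0.0, -1.0]]
wrist_force: [0.8, 0.9, -4.5]
finger_gap: 45.3
```

```bash
cat > chk.py <<'E'
from h import *
import sys
go([605.7,218.9,12],180.1)
snap('wrist',sys.argv[1]); rgb,P=cloud(sys.argv[1])
zt=float(sys.argv[2])
for n,a in dict(boxtop=(215,355,195,265,zt-5,zt+5),railL=(225,250,180,215,18,30),railR=(325,350,180,240,18,30),pad=(230,340,130,195,33,42),housing=(160,410,20,140,37,46)).items():
    try:
        r,p,m=rect(P,*a); lo,hi=np.percentile(p,[1,99],axis=0); print(n,len(p),np.round(r[0],1),np.round(r[1],1),round(r[2],2),'mean',np.round(p.mean(0),1),'lo',lo.round(1),'hi',hi.round(1))
    except Exception as e: print(n,e)
E
python3 chk.py w7 70
```

```text
t 11.95 pos [602.8 218.3  25. ] yaw y -179.85 gap 45.3 F [ 0.8  0.9 -4.5] M [-0.031 -0.028 -0.05 ] q [ 0.35  0.58 -0.14  0.85 -0.   -1.23]
tool shift mm (turn last) [-0.6 -2.9 13. ]  (turn first) [-0.6 -2.9 13. ] rotvec deg [-0.01  0.    0.05]
boxtop 6056 [604.4 190.8] [46.1 23.8] 0.49 mean [604.4 189.9  68.8] lo [582.2 179.3  65.7] hi [626.6 201.8  70.6]
railL 164 [633.6 189. ] [11.1  5.9] 86.36 mean [633.8 187.   23.4] lo [630.5 183.4  18.3] hi [636.4 193.9  25.4]
railR 89 [575.8 186.2] [3.8 8.8] 31.51 mean [576.7 185.5  23.2] lo [574.6 183.2  18.4] hi [579.5 190.5  25.4]
pad 1636 [604.1 152.2] [50.6  6.9] 0.11 mean [604.  152.1  40.8] lo [579.3 148.7  39.1] hi [628.7 155.6  41.9]
housing 21169 [605.6 128.7] [92.9 48.3] 0.11 mean [605.5 128.9  41.1] lo [560.7 105.2  39.4] hi [650.6 152.4  43.8]
```

Call:
carry_out([
  [0,-0.0008,0.003,0,0,0,0.3],
  [0,0,0.002,0,0,0,0.3],
  [0,0,0,0,0,0,0.3],
  [0,0,0,0,0,0,0.3],
])

```text
t: 12.4
eef_pos: [603.4, 218.2, 19.5]
ee_rot: [[0.003, -1.0, -0.0], [-1.0, -0.003, -0.0], [0.0, 0.0, -1.0]]
wrist_force: [0.8, -0.2, -3.0]
finger_gap: 45.0
```

```bash
python3 chk.py w8 64
```

```text
t 12.4 pos [603.4 218.2  19.5] yaw y -179.85 gap 45.0 F [ 0.8 -0.2 -3. ] M [-0.009 -0.006  0.009] q [ 0.35  0.59 -0.15  0.84 -0.   -1.23]
tool shift mm (turn last) [-0.6 -2.3  7.5]  (turn first) [-0.6 -2.3  7.5] rotvec deg [ 0.03 -0.01  0.05]
boxtop 6094 [605.1 190.6] [46.3 23.7] 0.27 mean [605.1 189.8  63.3] lo [582.9 179.2  59.9] hi [627.3 201.8  65.1]
railL 145 [633.4 187.9] [9.2 5.6] 89.76 mean [633.8 186.5  23.4] lo [630.6 183.4  18.6] hi [636.2 192.3  25.5]
railR 119 [575.6 186.9] [ 4.6 10. ] 31.39 mean [576.8 185.9  23.2] lo [574.7 183.2  18.8] hi [579.9 191.6  25.1]
pad 1766 [604.7 152. ] [48.6  7.1] 0.12 mean [604.7 152.   40.8] lo [580.9 148.5  39.3] hi [628.4 155.5  41.9]
housing 21949 [605.6 129.2] [46.8 92.5] 89.9 mean [605.5 129.5  41.1] lo [560.7 106.7  39.5] hi [650.6 152.   43.7]
```

Call:
carry_out([
  [0,-0.0003,0.002,0,0,0,0.3],
  [0,0,0.0015,0,0,0,0.3],
  [0,0,0.0015,0,0,0,0.3],
  [0,0,0.001,0,0,0,0.3],
  [0,0,0,0,0,0,0.3],
])

```text
t: 12.95
eef_pos: [603.7, 218.2, 13.5]
ee_rot: [[0.003, -1.0, -0.0], [-1.0, -0.003, -0.0], [0.0, 0.0, -1.0]]
wrist_force: [0.1, 0.2, -4.0]
finger_gap: 45.0
```

```bash
python3 chk.py w9 57
```

```text
t 12.95 pos [603.7 218.2  13.5] yaw y -179.85 gap 45.0 F [ 0.1  0.2 -4. ] M [0.014 0.057 0.011] q [ 0.35  0.59 -0.15  0.83 -0.   -1.23]
tool shift mm (turn last) [-0.7 -2.   1.5]  (turn first) [-0.7 -2.   1.5] rotvec deg [ 0.03 -0.01  0.05]
boxtop 6160 [605.4 190.7] [46.2 23.6] 0.13 mean [605.4 189.7  57.2] lo [583.1 179.2  53. ] hi [627.6 201.8  59.2]
railL 115 [633.  186.7] [5.1 7. ] 3.27 mean [633.4 185.7  23.1] lo [630.6 183.4  18.2] hi [635.4 190.3  25.2]
railR 203 [575.3 193.6] [ 5.6 21.9] 13.32 mean [576.5 189.7  23.3] lo [574.6 183.3  18.5] hi [580.1 203.7  25.4]
pad 1880 [605.  151.9] [46.5  7.2] 0.05 mean [604.9 151.8  40.9] lo [582.3 148.3  39.4] hi [627.6 155.4  41.9]
housing 22931 [605.6 129.8] [92.6 44.5] 0.08 mean [605.6 130.1  41.1] lo [560.8 108.3  39.5] hi [650.6 151.7  43.7]
```

Still fully supported by the gripper, about 1.2 mm above the floor. I'll lower it in fine steps.

Call:
carry_out([
  [0,0,0.0006,0,0,0,0.3],
  [0,0,0.0005,0,0,0,0.3],
  [0,0,0,0,0,0,0.3],
])

```text
t: 13.3
eef_pos: [603.9, 218.3, 12.7]
ee_rot: [[0.003, -1.0, -0.0], [-1.0, -0.003, -0.0], [0.0, 0.0, -1.0]]
wrist_force: [0.9, -0.2, -3.4]
finger_gap: 45.4
```

Call:
carry_out([
  [0,0,0.0004,0,0,0,0.3],
  [0,0,0,0,0,0,0.3],
])

```text
t: 13.5
eef_pos: [603.9, 218.3, 12.3]
ee_rot: [[0.003, -1.0, -0.0], [-1.0, -0.003, -0.0], [0.0, 0.0, -1.0]]
wrist_force: [0.3, -0.1, -3.5]
finger_gap: 45.0
```

Call:
carry_out([
  [0,0,0.0004,0,0,0,0.3],
  [0,0,0,0,0,0,0.3],
])

```text
t: 13.7
eef_pos: [604.0, 218.3, 12.2]
ee_rot: [[0.003, -1.0, 0.0], [-1.0, -0.003, 0.0], [-0.0, -0.0, -1.0]]
wrist_force: [-1.6, 0.1, -1.6]
finger_gap: 45.0
```

Call:
carry_out([
  [0,0,0.0003,0,0,0,0.3],
  [0,0,0,0,0,0,0.3],
])

```text
t: 13.9
eef_pos: [604.0, 218.3, 12.1]
ee_rot: [[0.003, -1.0, 0.0], [-1.0, -0.003, 0.0], [-0.0, -0.0, -1.0]]
wrist_force: [-1.8, -0.3, 2.0]
finger_gap: 45.1
```

Call:
carry_out([
  [0,0,0,0,0,0,0.62],
  [0,0,0,0,0,0,0.75],
  [0,0,0,0,0,0,0.9],
  [0,0,0,0,0,0,1],
  [0,0,-0.02,0,0,0,1],
  [0,0,-0.04,0,0,0,1],
  [0,0,-0.04,0,0,0,1],
  [0.02,0,-0.02,0,0,0,1],
  [0.02,0,-0.01,0,0,0,1],
  [0,0,0,0,0,0,1],
  [0,0,0,0,0,0,1],
])

```text
t: 15.0
eef_pos: [604.1, 178.2, 141.7]
ee_rot: [[0.002, -1.0, 0.0], [-1.0, -0.002, 0.001], [-0.001, -0.0, -1.0]]
wrist_force: [-0.5, 0.1, 0.3]
finger_gap: 85.5
```

```bash
python3 - <<'E'
from h import *
snap('wrist','w10'); go([605.6,113.5,140],180.1)
E
```

```text
t 15.05 pos [603.7 178.6 141. ] yaw y -179.86 gap 85.4 F [ 0.5 -0.3  0.2] M [0.081 0.021 0.01 ] q [ 0.29  0.48 -0.    1.09  0.   -1.29]
tool shift mm (turn last) [65.1 -1.7  1. ]  (turn first) [65.1 -1.8  1. ] rotvec deg [0.05 0.02 0.04]
```

View pics/w10.png

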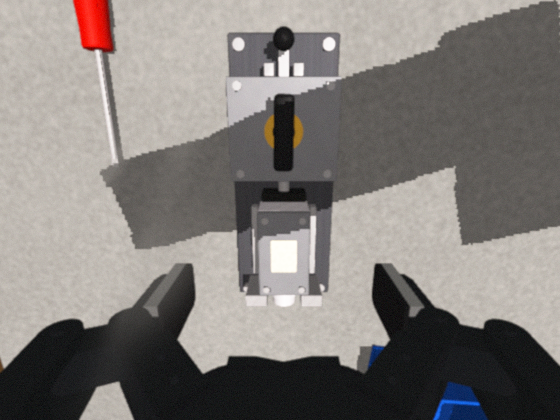

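The box sits in the nest at (284,250), with its stub in the gap at (284,299). Now I'll measure the box, the knob and the follower.

```bash
cat > m.py <<'E'
from h import *
import sys
def meas(fn,regs):
    rgb,P=cloud(fn)
    for n,a in regs.items():
        try:
            r,p,m=rect(P,*a); lo,hi=np.percentile(p,[1,99],axis=0); w,V=np.linalg.eigh(np.cov(p[:,:2].T)); v=V[:,1]*np.sign(V[1,1])
            print(n,len(p),np.round(r[0],1),np.round(r[1],1),round(r[2],2),'mean',np.round(p.mean(0),1),'lo',lo.round(1),'hi',hi.round(1),'ang',round(float(np.degrees(np.arctan2(v[1],v[0]))),2))
        except Exception as e: print(n,e)
E
python3 - <<'E'
from m import *
meas('w10',dict(box=(250,320,205,305,50,62),knob=(268,302,85,180,78,98),ball=(268,300,24,52,42,68),pad=(250,318,195,215,32,41),postL=(240,270,285,310,46,58),postR=(300,325,285,310,46,58)))
E
```

```text
box 4721 [604.6 225.3] [93.  65.1] 89.98 mean [605.3 220.1  55.7] lo [575.9 179.4  51. ] hi [633.2 270.   57.7] ang 91.11
knob 1540 [605.5 113.4] [50.8 13.7] 89.53 mean [605.7 112.4  86.6] lo [598.7  88.4  83.9] hi [612.4 138.   88.5] ang 89.35
ball 423 [605.8  47.9] [14.8 15.3] 54.71 mean [605.8  48.4  55.2] lo [598.2  40.2  49.9] hi [613.5  54.9  58.7] ang 174.19
pad 312 [605.2 171.5] [ 6.2 39.5] 89.99 mean [605.4 171.5  37.9] lo [585.7 168.5  36.4] hi [624.8 174.5  39.4] ang 0.21
postL 385 [630.  260.1] [25.4 22.4] 89.01 mean [629.3 262.4  52.7] lo [618.7 248.5  46.7] hi [640.9 272.4  57.8] ang 49.69
postR 361 [579.9 260.2] [20.8 25.6] 1.79 mean [580.9 262.8  52.6] lo [569.5 248.   46.4] hi [590.6 272.4  57.6] ang 129.96
```

Call:
carry_out([
  [0.02,0,0,0,0,0.7,1],
  [0.025,-0.001,0.02,0,0,0,1],
  [0.02,-0.0008,0.03,0,0,0,1],
  [0,0,0.01,0,0,0,1],
  [0,0,0,0,0,0,1],
  [0,0,0,0,0,0,1],
])

```text
t: 15.65
eef_pos: [605.6, 114.5, 81.6]
ee_rot: [[-0.008, -1.0, -0.0], [-1.0, 0.008, 0.001], [-0.001, 0.0, -1.0]]
wrist_force: [0.7, 0.1, 1.0]
finger_gap: 85.4
```

```bash
python3 - <<'E'
from m import *
go([605.5,113.4,42],179.4)
snap('wrist','w11'); go([605.5,113.4,42],179.4)
E
```

```text
t 15.65 pos [605.6 114.5  81.6] yaw y 179.52 gap 85.4 F [0.7 0.1 1. ] M [-0.001 -0.016 -0.011] q [ 0.19  0.49 -0.14  0.94  0.   -1.38]
tool shift mm (turn last) [ 1.1  0.1 39.6]  (turn first) [ 1.1  0.1 39.6] rotvec deg [0.02 0.03 0.12]
t 15.7 pos [606.2 114.6  82.3] yaw y 179.52 gap 85.6 F [0.6 0.3 0.7] M [ 0.016 -0.007 -0.02 ] q [ 0.19  0.49 -0.14  0.94  0.   -1.38]
tool shift mm (turn last) [ 1.2  0.7 40.3]  (turn first) [ 1.2  0.7 40.3] rotvec deg [-0.07  0.04  0.12]
```

View pics/w11.png

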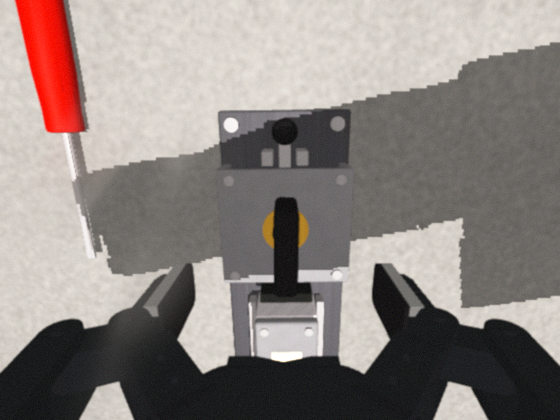

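The knob bar is midway between the fingers at u≈286, and the follower ball is visible at (285,131). Going down to the grip height.

Call:
carry_out([
  [0.0011,0.0004,0.015,0,0,0,1],
  [0,0,0.015,0,0,0,1],
  [0,0,0.01,0,0,0,1],
  [0,0,0,0,0,0,1],
  [0,0,0,0,0,0,1],
])

```text
t: 16.2
eef_pos: [605.5, 112.7, 42.2]
ee_rot: [[-0.009, -1.0, 0.001], [-1.0, 0.009, 0.0], [-0.0, -0.001, -1.0]]
wrist_force: [0.0, 0.3, -0.5]
finger_gap: 85.2
```

```bash
python3 - <<'E'
from m import *
go([605.5,113.4,42],179.4)
snap('wrist','w12'); go([605.5,113.4,42],179.4)
meas('w12',dict(knob=(255,315,150,320,78,98),ball=(260,310,60,140,45,68)))
E
```

```text
t 16.2 pos [605.5 112.7  42.2] yaw y 179.48 gap 85.2 F [ 0.   0.3 -0.5] M [-0.019  0.031  0.021] q [ 0.18  0.53 -0.19  0.85  0.   -1.38]
tool shift mm (turn last) [-0.7  0.   0.2]  (turn first) [-0.7  0.   0.2] rotvec deg [-0.05  0.01  0.08]
t 16.25 pos [605.8 112.6  42.5] yaw y 179.47 gap 85.6 F [-1.4 -0.7 -0.3] M [-0.019 -0.006  0.004] q [ 0.18  0.53 -0.19  0.85  0.   -1.38]
tool shift mm (turn last) [-0.8  0.3  0.5]  (turn first) [-0.8  0.3  0.5] rotvec deg [-0.08  0.02  0.07]
knob 2608 [605.5 105.4] [37.2 13.9] 89.18 mean [605.6 103.1  86.2] lo [598.8  87.3  79. ] hi [612.4 122.5  88.1] ang 88.99
ball 483 [605.7  43.6] [ 7.8 15.3] 89.59 mean [605.9  44.   55.4] lo [598.6  39.8  50.1] hi [613.3  47.4  58.8] ang 179.61
```

View pics/w12.png

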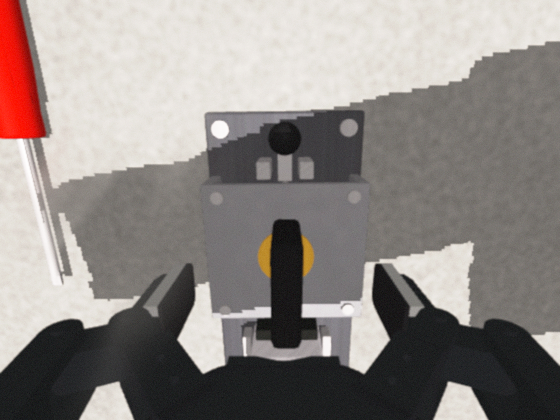

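Call:
carry_out([
  [0,0,0,0,0,0,0.4],
  [0,0,0,0,0,0,0.25],
  [0,0,0,0,0,0,0.1],
  [0,0,0,0,0,0,0.05],
  [0,0,0,0,0,0,0.05],
  [0,0,0,0,0,0,0.05],
])

```text
t: 16.85
eef_pos: [604.2, 112.1, 41.9]
ee_rot: [[-0.01, -1.0, -0.001], [-1.0, 0.01, 0.0], [-0.0, 0.001, -1.0]]
wrist_force: [-3.0, -0.3, 3.6]
finger_gap: 13.0
```

```bash
cat > o.py <<'E'
from h import *
import sys
s=get_obs(); R=s['ee_rot']; print('t',round(float(s['t']),2),'pos',np.round(s['eef_pos'],1),'yaw',round(float(np.degrees(np.arctan2(R[1,1],R[0,1])))%360 if 0 else float(np.degrees(np.arctan2(R[1,1],R[0,1])))%360,2),'gap',round(float(s['finger_gap']),1),'F',np.round(s['wrist_force'],1),'M',np.round(s['moment'],3),'j6',round(float(s['joint_positions'][5]),3),round(float(s['joint_efforts'][5]),3))
E
python3 o.py; python3 o.py
```

```text
t 16.85 pos [604.2 112.1  41.9] yaw 179.45 gap 13.0 F [-3.  -0.3  3.6] M [-0.025  0.42   0.021] j6 -1.378 -0.018
t 16.85 pos [604.2 112.1  41.9] yaw 179.45 gap 13.0 F [-3.  -0.3  3.6] M [-0.025  0.42   0.021] j6 -1.378 -0.018
```

Call:
carry_out([
  [0,0,0,0,0,2,0.05],
  [0,0,0,0,0,4,0.05],
  [0,0,0,0,0,4,0.05],
])

```text
t: 17.15
eef_pos: [603.9, 112.2, 41.9]
ee_rot: [[-0.186, -0.983, -0.002], [-0.983, 0.186, -0.0], [0.0, 0.002, -1.0]]
wrist_force: [-3.6, -0.0, 4.9]
finger_gap: 12.8
```

```bash
python3 o.py
```

```text
t 17.15 pos [603.9 112.2  41.9] yaw 169.3 gap 12.8 F [-3.6 -0.   4.9] M [-0.062  0.6    0.189] j6 -1.201 -0.4
```

Call:
carry_out([
  [0,0,0,0,0,4,0.05],
  [0,0,0,0,0,4,0.05],
  [0,0,0,0,0,3,0.05],
  [0,0,0,0,0,2,0.05],
  [0,0,0,0,0,1,0.05],
])

```text
t: 17.65
eef_pos: [603.4, 112.3, 41.9]
ee_rot: [[-0.416, -0.909, -0.003], [-0.909, 0.416, 0.0], [0.001, 0.002, -1.0]]
wrist_force: [-5.2, 0.5, 5.7]
finger_gap: 13.3
```

```bash
python3 o.py; python3 -c "
from h import *
snap('wrist','k0')"; python3 o.py
```

```text
t 17.65 pos [603.4 112.3  41.9] yaw 155.42 gap 13.3 F [-5.2  0.5  5.7] M [0.048 0.736 0.078] j6 -0.958 0.003
t 17.7 pos [603.4 112.3  41.9] yaw 155.4 gap 13.0 F [-4.8  0.3  5.3] M [ 0.053  0.726 -0.034] j6 -0.958 0.08
```

View pics/k0.png

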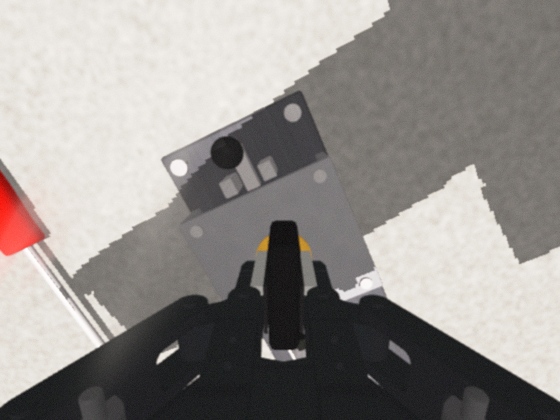

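```bash
cat > ball.py <<'E'
from h import *
from scipy.optimize import least_squares
def ball(fn):
    rgb,P=cloud(fn)
    m=(abs(P[...,0]-605.6)<14)&(P[...,1]>32)&(P[...,1]<66)&(P[...,2]>47)&(P[...,2]<64)&(rgb.astype(int).sum(2)<150)
    p=P[m]
    f=least_squares(lambda c:np.linalg.norm(p-c,axis=1)-8,[605.6,47,50],loss='soft_l1')
    print(fn,'ball n',m.sum(),'c',f.x.round(2),'fixture x',round(f.x[1]-158.4,2),'rms',round(float(np.sqrt(np.mean(f.fun**2))),2))
if __name__=='__main__':
    import sys
    for f in sys.argv[1:]: ball(f)
E
python3 ball.py w10 w11 w12 k0
```

```text
w10 ball n 365 c [605.79  47.25  49.95] fixture x -111.15 rms 0.56
w11 ball n 552 c [605.83  47.33  49.97] fixture x -111.07 rms 0.49
w12 ball n 848 c [605.86  47.31  49.97] fixture x -111.09 rms 0.47
k0 ball n 789 c [605.89  47.47  49.98] fixture x -110.93 rms 0.47
```

Call:
carry_out([
  [0,0,0,0,0,1,0.05],
  [0,0,0,0,0,1,0.05],
])

```text
t: 17.9
eef_pos: [603.4, 112.3, 41.8]
ee_rot: [[-0.447, -0.894, -0.003], [-0.894, 0.447, 0.0], [0.001, 0.003, -1.0]]
wrist_force: [-5.0, 0.1, 5.6]
finger_gap: 13.1
```

```bash
cat > st.py <<'E'
import sys
from ball import *
import runpy
s=get_obs(); R=s['ee_rot']
snap('wrist',sys.argv[1])
a=s['moment'][2]; b=get_obs()['moment'][2]
yaw=np.degrees(np.arctan2(R[1,1],R[0,1]))%360
print('t',round(float(s['t']),2),'knob~',round(float(np.radians(180-yaw)),3),'Mz',round(float(a),3),'then',round(float(b),3),'F',np.round(s['wrist_force'],1),'tau6',round(float(s['joint_efforts'][5]),3),'gap',round(float(s['finger_gap']),1)); ball(sys.argv[1])
E
python3 st.py k1
```

```text
t 17.9 knob~ 0.464 Mz 0.048 then 0.044 F [-5.   0.1  5.6] tau6 -0.074 gap 13.1
k1 ball n 779 c [605.91  47.35  49.95] fixture x -111.05 rms 0.49
```

Call:
carry_out([
  [0,0,0,0,0,1,0.05],
  [0,0,0,0,0,1,0.05],
])

```text
t: 18.15
eef_pos: [603.3, 112.3, 41.9]
ee_rot: [[-0.478, -0.878, -0.003], [-0.878, 0.478, 0.0], [0.001, 0.003, -1.0]]
wrist_force: [-5.1, 0.4, 5.9]
finger_gap: 13.5
```

```bash
python3 st.py k2
```

```text
t 18.15 knob~ 0.499 Mz 0.093 then 0.024 F [-5.1  0.4  5.9] tau6 -0.062 gap 13.5
k2 ball n 764 c [605.91  47.36  49.99] fixture x -111.04 rms 0.49
```

Call:
carry_out([
  [0,0,0,0,0,1,0.05],
  [0,0,0,0,0,1,0.05],
])

```text
t: 18.4
eef_pos: [603.3, 112.4, 41.9]
ee_rot: [[-0.508, -0.861, -0.003], [-0.861, 0.508, 0.0], [0.001, 0.003, -1.0]]
wrist_force: [-5.3, 0.5, 6.2]
finger_gap: 13.1
```

```bash
python3 st.py k3
```

```text
t 18.4 knob~ 0.533 Mz 0.11 then -0.029 F [-5.3  0.5  6.2] tau6 -0.028 gap 13.1
k3 ball n 726 c [605.86  47.37  50.03] fixture x -111.03 rms 0.47
```

Call:
carry_out([
  [0,0,0,0,0,1,0.05],
  [0,0,0,0,0,1,0.05],
])

```text
t: 18.65
eef_pos: [603.1, 112.4, 41.9]
ee_rot: [[-0.538, -0.843, -0.003], [-0.843, 0.538, 0.0], [0.001, 0.003, -1.0]]
wrist_force: [-5.4, 0.4, 6.2]
finger_gap: 12.6
```

```bash
python3 st.py k4
```

```text
t 18.65 knob~ 0.568 Mz 0.152 then 0.004 F [-5.4  0.4  6.2] tau6 -0.028 gap 12.6
k4 ball n 691 c [605.84  47.39  50.  ] fixture x -111.01 rms 0.5
```

Call:
carry_out([
  [0,0,0,0,0,1,0.05],
  [0,0,0,0,0,1,0.05],
])

```text
t: 18.9
eef_pos: [603.1, 112.5, 41.9]
ee_rot: [[-0.567, -0.824, -0.003], [-0.824, 0.567, 0.001], [0.001, 0.003, -1.0]]
wrist_force: [-5.9, 1.6, 5.8]
finger_gap: 12.8
```

```bash
python3 st.py k5
```

```text
t 18.9 knob~ 0.603 Mz 0.167 then 0.024 F [-5.9  1.6  5.8] tau6 -0.032 gap 12.8
k5 ball n 631 c [605.9   47.33  49.95] fixture x -111.07 rms 0.49
```

Call:
carry_out([
  [0,0,0,0,0,1,0.05],
  [0,0,0,0,0,1,0.05],
])

```text
t: 19.15
eef_pos: [603.1, 112.5, 41.9]
ee_rot: [[-0.595, -0.803, -0.003], [-0.803, 0.595, 0.001], [0.001, 0.003, -1.0]]
wrist_force: [-5.9, 1.1, 5.8]
finger_gap: 12.9
```

```bash
python3 st.py k6
```

```text
t 19.15 knob~ 0.638 Mz 0.094 then 0.065 F [-5.9  1.1  5.8] tau6 -0.023 gap 12.9
k6 ball n 584 c [605.87  47.45  49.91] fixture x -110.95 rms 0.5
```

Call:
carry_out([
  [0,0,0,0,0,1,0.05],
  [0,0,0,0,0,1,0.05],
])

```text
t: 19.4
eef_pos: [603.0, 112.5, 41.9]
ee_rot: [[-0.623, -0.782, -0.003], [-0.782, 0.623, 0.001], [0.001, 0.003, -1.0]]
wrist_force: [-5.9, 0.8, 6.9]
finger_gap: 12.8
```

```bash
python3 st.py k7
```

```text
t 19.4 knob~ 0.673 Mz 0.146 then -0.017 F [-5.9  0.8  6.9] tau6 -0.031 gap 12.8
k7 ball n 505 c [605.97  47.32  50.1 ] fixture x -111.08 rms 0.53
```

Call:
carry_out([
  [0,0,0,0,0,1,0.05],
  [0,0,0,0,0,1,0.05],
])

```text
t: 19.65
eef_pos: [603.0, 112.6, 41.9]
ee_rot: [[-0.65, -0.76, -0.003], [-0.76, 0.65, 0.001], [0.002, 0.003, -1.0]]
wrist_force: [-5.2, 1.8, 5.9]
finger_gap: 13.1
```

```bash
python3 st.py k8
```

```text
t 19.65 knob~ 0.708 Mz 0.116 then 0.028 F [-5.2  1.8  5.9] tau6 -0.015 gap 13.1
k8 ball n 435 c [605.98  47.36  50.05] fixture x -111.04 rms 0.47
```

View pics/k8.png

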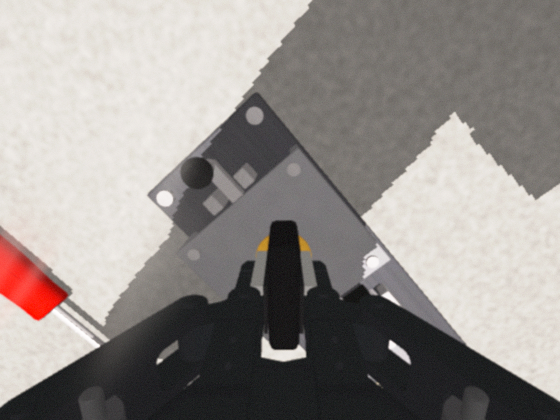

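```bash
sed -i 's/<150)/<260)/; s/>47)\&(P/>48.5)\&(P/' ball.py; python3 ball.py w12 k4 k8
```

```text
w12 ball n 861 c [605.86  47.31  49.97] fixture x -111.09 rms 0.46
k4 ball n 826 c [605.85  47.42  49.99] fixture x -110.98 rms 0.48
k8 ball n 757 c [605.89  47.49  49.94] fixture x -110.91 rms 0.48
```

Call:
carry_out([
  [0,0,0,0,0,1,0.05],
  [0,0,0,0,0,1,0.05],
])

```text
t: 19.9
eef_pos: [602.9, 112.7, 41.9]
ee_rot: [[-0.676, -0.737, -0.003], [-0.737, 0.676, 0.001], [0.002, 0.003, -1.0]]
wrist_force: [-5.6, 1.3, 6.5]
finger_gap: 13.1
```

```bash
python3 st.py k9
```

```text
t 19.9 knob~ 0.742 Mz 0.123 then 0.093 F [-5.6  1.3  6.5] tau6 -0.023 gap 13.1
k9 ball n 718 c [605.9   47.42  50.  ] fixture x -110.98 rms 0.47
```

Call:
carry_out([
  [0,0,0,0,0,1,0.05],
  [0,0,0,0,0,1,0.05],
])

```text
t: 20.15
eef_pos: [602.8, 112.7, 41.9]
ee_rot: [[-0.701, -0.713, -0.004], [-0.713, 0.701, 0.001], [0.002, 0.003, -1.0]]
wrist_force: [-5.8, 1.4, 5.5]
finger_gap: 13.1
```

```bash
python3 st.py k10
```

```text
t 20.15 knob~ 0.777 Mz 0.137 then 0.058 F [-5.8  1.4  5.5] tau6 -0.015 gap 13.1
k10 ball n 684 c [605.88  47.34  50.  ] fixture x -111.06 rms 0.47
```

Call:
carry_out([
  [0,0,0,0,0,1,0.05],
  [0,0,0,0,0,1,0.05],
])

```text
t: 20.4
eef_pos: [602.8, 112.7, 41.9]
ee_rot: [[-0.726, -0.688, -0.004], [-0.688, 0.726, 0.001], [0.002, 0.003, -1.0]]
wrist_force: [-6.7, 1.8, 6.3]
finger_gap: 13.3
```

```bash
python3 st.py k11
```

```text
t 20.4 knob~ 0.812 Mz 0.13 then 0.069 F [-6.7  1.8  6.3] tau6 -0.023 gap 13.3
k11 ball n 648 c [605.92  47.44  50.02] fixture x -110.96 rms 0.48
```

Call:
carry_out([
  [0,0,0,0,0,1,0.05],
  [0,0,0,0,0,1,0.05],
])

```text
t: 20.65
eef_pos: [602.7, 112.8, 41.9]
ee_rot: [[-0.749, -0.662, -0.004], [-0.662, 0.749, 0.001], [0.002, 0.003, -1.0]]
wrist_force: [-6.5, 1.6, 7.3]
finger_gap: 13.4
```

```bash
python3 st.py k12
```

```text
t 20.65 knob~ 0.847 Mz 0.13 then 0.068 F [-6.5  1.6  7.3] tau6 -0.032 gap 13.4
k12 ball n 606 c [605.89  47.32  49.96] fixture x -111.08 rms 0.5
```

Call:
carry_out([
  [0,0,0,0,0,1,0.05],
  [0,0,0,0,0,1,0.05],
])

```text
t: 20.9
eef_pos: [602.7, 112.8, 41.9]
ee_rot: [[-0.772, -0.636, -0.004], [-0.636, 0.772, 0.001], [0.002, 0.003, -1.0]]
wrist_force: [-6.2, 0.6, 6.4]
finger_gap: 13.1
```

```bash
python3 st.py k13
```

```text
t 20.9 knob~ 0.882 Mz 0.135 then 0.015 F [-6.2  0.6  6.4] tau6 -0.015 gap 13.1
k13 ball n 580 c [605.93  47.32  50.05] fixture x -111.08 rms 0.48
```

Call:
carry_out([
  [0,0,0,0,0,1,0.05],
  [0,0,0,0,0,1,0.05],
])

```text
t: 21.15
eef_pos: [602.6, 112.9, 41.9]
ee_rot: [[-0.794, -0.608, -0.004], [-0.608, 0.794, 0.001], [0.002, 0.003, -1.0]]
wrist_force: [-6.5, 1.1, 6.2]
finger_gap: 13.4
```

```bash
python3 st.py k14
```

```text
t 21.15 knob~ 0.917 Mz 0.122 then 0.036 F [-6.5  1.1  6.2] tau6 -0.012 gap 13.4
k14 ball n 529 c [605.81  47.27  50.09] fixture x -111.13 rms 0.49
```

Call:
carry_out([
  [0,0,0,0,0,1,0.05],
  [0,0,0,0,0,1,0.05],
])

```text
t: 21.4
eef_pos: [602.6, 112.9, 41.9]
ee_rot: [[-0.814, -0.58, -0.004], [-0.58, 0.814, 0.001], [0.002, 0.003, -1.0]]
wrist_force: [-6.6, 2.0, 6.7]
finger_gap: 13.3
```

```bash
python3 st.py k15
```

```text
t 21.4 knob~ 0.952 Mz 0.124 then 0.058 F [-6.6  2.   6.7] tau6 -0.008 gap 13.3
k15 ball n 518 c [605.89  47.36  50.08] fixture x -111.04 rms 0.46
```

Call:
carry_out([
  [0,0,0,0,0,1,0.05],
  [0,0,0,0,0,1,0.05],
])

```text
t: 21.65
eef_pos: [602.5, 113.0, 41.9]
ee_rot: [[-0.834, -0.552, -0.004], [-0.552, 0.834, 0.001], [0.003, 0.003, -1.0]]
wrist_force: [-6.6, 2.1, 6.8]
finger_gap: 13.2
```

```bash
python3 st.py k16
```

```text
t 21.65 knob~ 0.987 Mz 0.109 then 0.024 F [-6.6  2.1  6.8] tau6 -0.015 gap 13.2
k16 ball n 468 c [605.92  47.24  50.04] fixture x -111.16 rms 0.49
```

View pics/k16.png

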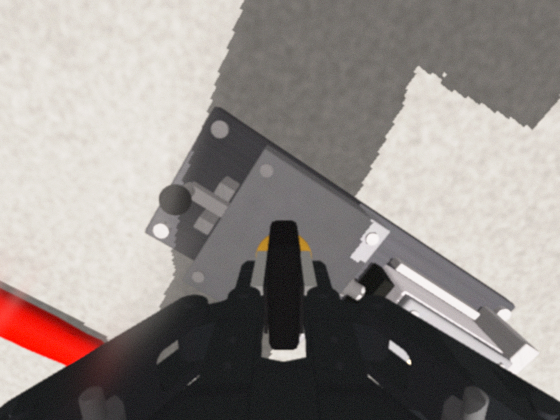

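The view shows the ball at (175,200), still on the rim, with the knob bar turning along with the gripper. I'll carry on.

Call:
carry_out([
  [0,0,0,0,0,1,0.05],
  [0,0,0,0,0,1,0.05],
])

```text
t: 21.9
eef_pos: [602.5, 113.0, 41.9]
ee_rot: [[-0.853, -0.522, -0.004], [-0.522, 0.853, 0.002], [0.003, 0.003, -1.0]]
wrist_force: [-7.1, 2.6, 6.5]
finger_gap: 13.3
```

```bash
python3 st.py k17
```

```text
t 21.9 knob~ 1.021 Mz 0.158 then 0.086 F [-7.1  2.6  6.5] tau6 -0.006 gap 13.3
k17 ball n 449 c [605.95  47.27  50.11] fixture x -111.13 rms 0.49
```

Call:
carry_out([
  [0,0,0,0,0,1,0.05],
  [0,0,0,0,0,1,0.05],
])

```text
t: 22.15
eef_pos: [602.4, 113.1, 41.9]
ee_rot: [[-0.871, -0.492, -0.004], [-0.492, 0.871, 0.002], [0.003, 0.004, -1.0]]
wrist_force: [-6.6, 3.4, 6.8]
finger_gap: 13.1
```

```bash
python3 st.py k18
```

```text
t 22.15 knob~ 1.056 Mz 0.12 then 0.025 F [-6.6  3.4  6.8] tau6 -0.013 gap 13.1
k18 ball n 419 c [605.86  47.32  50.1 ] fixture x -111.08 rms 0.51
```

Call:
carry_out([
  [0,0,0,0,0,1,0.05],
  [0,0,0,0,0,1,0.05],
])

```text
t: 22.4
eef_pos: [602.4, 113.2, 41.8]
ee_rot: [[-0.887, -0.461, -0.004], [-0.461, 0.887, 0.002], [0.003, 0.004, -1.0]]
wrist_force: [-7.8, 2.1, 6.7]
finger_gap: 13.4
```

```bash
python3 st.py k19
```

```text
t 22.4 knob~ 1.091 Mz 0.118 then -0.03 F [-7.8  2.1  6.7] tau6 -0.052 gap 13.4
k19 ball n 403 c [605.91  47.51  50.06] fixture x -110.89 rms 0.53
```

Call:
carry_out([
  [0,0,0,0,0,1,0.05],
  [0,0,0,0,0,1,0.05],
])

```text
t: 22.65
eef_pos: [602.4, 113.3, 41.9]
ee_rot: [[-0.903, -0.43, -0.004], [-0.43, 0.903, 0.002], [0.003, 0.004, -1.0]]
wrist_force: [-7.3, 2.0, 6.9]
finger_gap: 13.2
```

```bash
python3 st.py k20
```

```text
t 22.65 knob~ 1.126 Mz -0.01 then -0.146 F [-7.3  2.   6.9] tau6 -0.155 gap 13.2
k20 ball n 423 c [605.9   48.47  50.02] fixture x -109.93 rms 0.49
```

The notch has started: Mz swung negative and the ball moved 1.2 mm. I'll go on in small steps.

Call:
carry_out([
  [0,0,0,0,0,1,0.05],
  [0,0,0,0,0,1,0.05],
  [0,0,0,0,0,0,0.05],
])

```text
t: 23.0
eef_pos: [602.3, 113.3, 41.9]
ee_rot: [[-0.917, -0.398, -0.004], [-0.398, 0.917, 0.002], [0.003, 0.004, -1.0]]
wrist_force: [-7.2, 3.0, 7.0]
finger_gap: 13.1
```

```bash
python3 st.py k21
```

```text
t 23.0 knob~ 1.161 Mz -0.252 then -0.249 F [-7.2  3.   7. ] tau6 -0.199 gap 13.1
k21 ball n 539 c [605.84  51.05  50.05] fixture x -107.35 rms 0.48
```

Call:
carry_out([
  [0,0,0,0,0,1,0.05],
  [0,0,0,0,0,0,0.05],
])

```text
t: 23.25
eef_pos: [602.2, 113.4, 41.9]
ee_rot: [[-0.924, -0.382, -0.005], [-0.382, 0.924, 0.002], [0.003, 0.004, -1.0]]
wrist_force: [-6.9, 3.5, 6.3]
finger_gap: 12.9
```

```bash
python3 st.py k22
```

```text
t 23.25 knob~ 1.179 Mz -0.211 then -0.225 F [-6.9  3.5  6.3] tau6 -0.164 gap 12.9
k22 ball n 574 c [605.9   51.83  50.  ] fixture x -106.57 rms 0.5
```

Call:
carry_out([
  [0,0,0,0,0,0.8,0.05],
  [0,0,0,0,0,0,0.05],
])

```text
t: 23.5
eef_pos: [602.3, 113.4, 41.9]
ee_rot: [[-0.929, -0.369, -0.004], [-0.369, 0.929, 0.002], [0.003, 0.004, -1.0]]
wrist_force: [-6.8, 3.0, 7.1]
finger_gap: 13.0
```

```bash
python3 st.py k23
```

```text
t 23.5 knob~ 1.192 Mz -0.155 then -0.16 F [-6.8  3.   7.1] tau6 -0.089 gap 13.0
k23 ball n 574 c [605.86  51.99  50.05] fixture x -106.41 rms 0.51
```

Call:
carry_out([
  [0,0,0,0,0,0.4,0.05],
  [0,0,0,0,0,0,0.05],
  [0,0,0,0,0,0,0.25],
  [0,0,0,0,0,0,0.4],
  [0,0,0,0,0,0,0.5],
  [0,0,0,0,0,0,0.5],
])

```text
t: 24.15
eef_pos: [605.4, 112.0, 41.5]
ee_rot: [[-0.932, -0.362, 0.0], [-0.362, 0.932, -0.0], [-0.0, -0.0, -1.0]]
wrist_force: [-0.9, -1.5, -0.1]
finger_gap: 42.4
```

```bash
python3 st.py k24
```

```text
t 24.15 knob~ 1.2 Mz -0.006 then 0.017 F [-0.9 -1.5 -0.1] tau6 -0.0 gap 42.4
k24 ball n 639 c [605.88  52.22  50.02] fixture x -106.18 rms 0.52
```

View pics/k24.png

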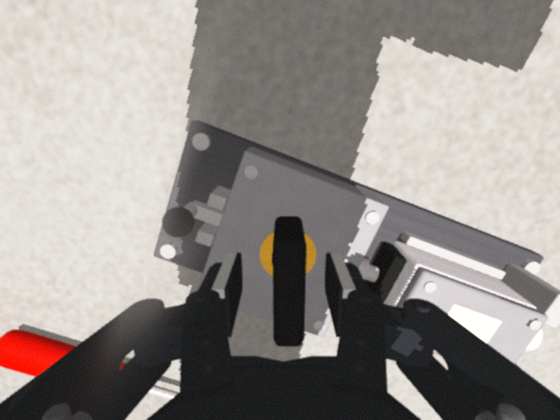

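The ball is down in the notch (moved 4.9 mm from the rim) and the bar stands free of the fingers. I'll rise straight up and check.

Call:
carry_out([
  [0,0,-0.01,0,0,0,0.5],
  [0,0,-0.025,0,0,0,0.5],
  [0,0,-0.04,0,0,0,0.5],
  [0,0,-0.045,0,0,0,0.5],
  [0,0,-0.02,0,0,0,0.5],
  [0,0,0,0,0,0,0.5],
  [0,0,0,0,0,0,0.5],
  [0,0,0,0,0,0,0.5],
])

```text
t: 25.0
eef_pos: [604.0, 112.0, 180.2]
ee_rot: [[-0.932, -0.362, -0.003], [-0.362, 0.932, -0.0], [0.003, 0.0, -1.0]]
wrist_force: [-0.3, 0.8, -0.5]
finger_gap: 42.5
```

```bash
python3 st.py f1; python3 -c "
from h import *
snap('scene','f2'); snap('top','f3')
z=cv2.imread('pics/f2.png')[170:270,270:400]; cv2.imwrite('pics/f2c.png',cv2.resize(z,None,fx=6,fy=5.8,interpolation=2))"
```

```text
t 25.0 knob~ 1.2 Mz 0.036 then -0.007 F [-0.3  0.8 -0.5] tau6 -0.0 gap 42.5
f1 ball n 219 c [605.72  52.42  49.93] fixture x -105.98 rms 0.5
```

View pics/f1.png

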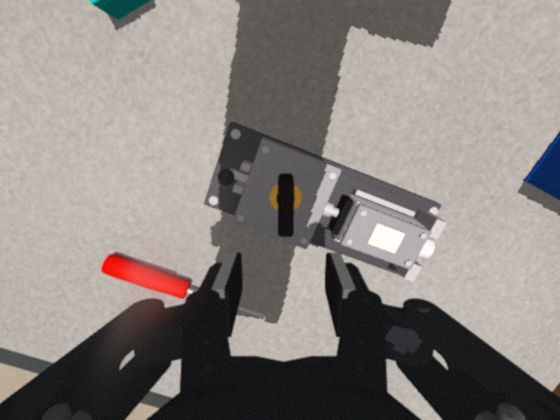

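View pics/f2c.png

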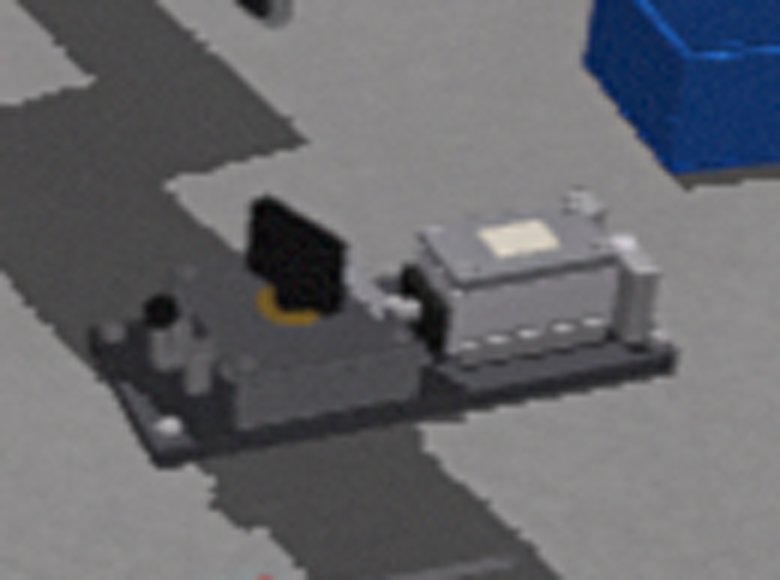

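View pics/f3.png

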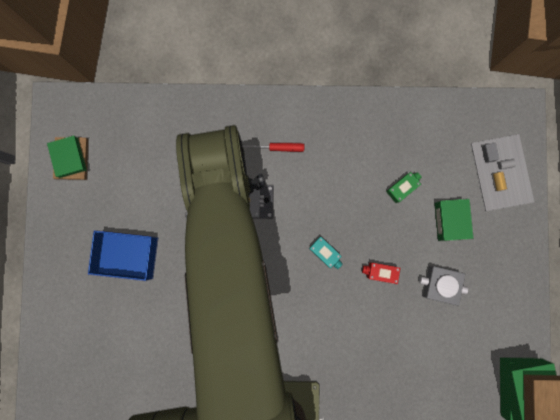

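```bash
python3 - <<'E'
from m import *
rgb,P=cloud('f1')
# box top away from posts
m=(abs(P[...,0]-605.6)<30)&(P[...,1]>170)&(P[...,1]<275)&(P[...,2]>53.5)&(P[...,2]<60)
k=np.zeros(m.shape,np.uint8);k[m]=1;k=cv2.morphologyEx(k,cv2.MORPH_OPEN,np.ones((3,3),np.uint8)).astype(bool)
p=P[k]; print(len(p),np.percentile(p,[1,50,99],axis=0).round(1),cv2.minAreaRect(p[:,:2].astype(np.float32)))
A=np.c_[p[:,:2]-p[:,:2].mean(0),np.ones(len(p))]; print('plane slope',np.linalg.lstsq(A,p[:,2],rcond=None)[0])
for x0,x1 in((615,640),(572,596)):
    q=P[(P[...,0]>x0)&(P[...,0]<x1)&(P[...,1]>255)&(P[...,1]<285)&(P[...,2]>49)&(P[...,2]<53.5)]; print('post',np.percentile(q,[2,50,98],axis=0).round(1))
q=P[(abs(P[...,0]-605.6)<15)&(P[...,1]>160)&(P[...,1]<190)&(P[...,2]>35)&(P[...,2]<40)]; print('pad',np.percentile(q,[2,50,98],axis=0).round(1))
E
```

```text
3392 [[582.7 182.2  54.1]
 [604.3 219.9  56.1]
 [627.5 259.9  57.9]] ((605.4398193359375, 221.73353576660156), (46.23624038696289, 80.74967956542969), 0.3093396723270416)
plane slope [3.73108733e-03 2.71267267e-03 5.60920699e+01]
post [[621.4 261.8  49.2]
 [631.2 267.4  52. ]
 [639.4 273.4  53.1]]
post [[572.5 261.6  49.8]
 [579.8 267.1  51.9]
 [588.7 273.1  53.2]]
pad [[591.2 173.8  35.6]
 [605.3 177.8  38. ]
 [619.8 182.   39.3]]
```

The box is flat with its top at 56.1 mm. Its front face is on the stop, the pad touches its rear, and the follower is in the notch. Handing in.

```bash
python3 -c "
from h import *
print(finish_job())"
```

```text
the job is handed in; nothing more can be done
None
```

The switch box is clamped in the nest with the follower down in its notch, and I handed the job in at about 25 s. No verdict was reported.

**What I did**
- I gripped the grey switch across its width and lowered it into the nest in sub-millimetre steps until the wrist force showed contact. The stub went through the gap, and I let go.
- I turned the T-knob clockwise in steps of 2° or less. At about 1.1 rad the moment swung from about +0.12 to −0.25 N m and the ball dropped. I eased on to 1.20 rad and let go. The cam did not pass the notch.

**Last checks**
- **Box:** it lies flat, with its top at 56.1 mm (expected 56). Its front face is at y ≈ 261.7 mm, level with the stop posts, and the pad touches its rear.
- **Follower:** the ball sits 5.0 mm towards the notch from where it rode on the rim, and stayed there after release.
- **Gripper:** it is clear of everything, about 140 mm above where it released the knob. The other things look unmoved in the last top picture; the arm hid part of that view, but the fixture showed in the wrist and scene pictures.

**What disagreed**
- **Fingertips:** the cameras put them 16 to 29 mm behind the reported TCP, depending on opening, where the description says 17 mm ahead. The first grasp therefore closed just above the box without touching it, and I then worked from the cameras.
- **Top camera:** it was about 4 mm off from the wrist camera, so I used the wrist camera.
- **Arm position:** it wandered by 1 to 3 mm, which I corrected before setting the box down.

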